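Fetch the spare eyepiece from behind the reagent bottles

ROBOT

A 6-joint arm with a two-finger parallel gripper is mounted at the origin on the work surface. World frame = base frame: x ahead of the robot, y to its left, z up, the work surface at z = 0. Lengths are in mm, angles in rad, forces in N, time in s.
With the tool pointing down it reaches from about 350 to 975 mm from the base axis. Payload 7.1 kg.
Tool frame: the origin (TCP) lies on the mounting face of the last link; the fingertips stand 182 mm ahead of it and the grasp point (between the pads) lies 163 mm ahead of it (ctrl.tip_reach is the distance from the TCP to the fingertips, in mm); z points along the fingers, y is the direction in which the jaws open and shut (so a half turn about z gives the same grasp; the last joint's range is limited). The gripper opens to 88 mm and grips with 3 to 60 N. Pads are 20 mm wide; open, the fingers measure 115 mm over their backs; the gripper's body (75 mm by 178 mm) begins 61 mm behind the grasp point.
Start: joints at [-1.14, 0.423, 1.63, -0, 1.089, -0.019], TCP at [271.756, -562.81, 404.675] pointing down, gripper open.
Joint ranges: [-3, 3], [-0.9, 2.11], [0.09, 2.58], [-1.31, 4.45], [0.11, 2.69], [-2.54, 2.54]. Speed limits (rad/s): [2.39, 2.39, 3.01, 3.14, 3.14, 3.14].

INTERFACE

Orientations are given as a rotation vector (axis times angle).
In Python, from workcell import ctrl gives the robot as it stands.
- The arm moves only by the tool jog_arm, never from a script. Its argument "steps" is a list that holds one entry, the list of rows, each a list of 7 numbers: the shift along the tool's x, y, z in m, then the turn, a rotation vector about the tool's x, y, z in degrees, then the gripper's target within -1 to 1 (shut at 1, half-way at 0, fully open at -1). A call has 1 to 20 rows; each row shifts and turns the commanded pose from where the row before left it, along the tool's axes as they then stand; what a row does not reach is not made up. A row lasts 1/12 s, in which the tool goes at most 41.7 mm and 7.16 degrees, less where a joint would pass 70% of its speed; a pose out of reach is approached as far as the arm can. A call is refused whole if a number of a shift passes 0.0417 or a number of a turn 7.16, either way. A call with a gripper value outside its range is refused whole. The fingers move at their own pace and stop on an object; the grip force is fixed at half the most. Time passes only in rows, so rows that do not move let the fingers close. It gives the time, the measured TCP pose, the force and the opening at its end, in the units of the state.
- ctrl.get_obs(): the state, without advancing time (a new reading comes with each control period).
- ctrl.get_image(name): name is "scene" or "top"; returns the picture (480x640x3 uint8, red, green, blue); there is no depth.
- ctrl.camera_info(name): a dict with "fx", "fy", "cx", "cy" (pixels), "origin" and "attitude" of the camera in the world. Camera axes: x right, y down, z forward; pixel columns grow to the right and rows downward; lengths in mm; the calibration is good to about 2 mm. A picture is of the moment at which its call begins. camera_info takes no time and is no camera call.
- ctrl.close_job(): hands the job in, once; it reports no verdict.
Trained networks look in the newest picture that a camera, given by its name, has taken for a name from the list of things; names that differ only in an ending like _2 or _b are one class to them, and where a whole thing is asked for, a point or a joint stands for the part that bears it (a point fixed in the world has none). Each returns a list of dicts, best first, with "p" (0 to 1); they miss things now and then, are a little off and sometimes report something else, mostly with a low value. They report only what shows in the picture. A call takes as long as a camera call.
- ctrl.look_for(thing, camera): "bbox" ([left, top, right, bottom] in pixels, round what is visible of it).
- ctrl.trace(thing, camera): "pixels" (480x640 bool, what is visible of it) and "bbox" ([left, top, right, bottom] in pixels, round what is visible of it).
- ctrl.landmark_of(thing, camera): "uv" ([column, row] in pixels: a listed point, or the origin of a listed thing).
The state is a dict: "t": time; "qpos": joint angles; "qvel": joint speeds; "joint_torque": joint torques, N m; "ee_pos": TCP position; "orientation": TCP orientation; "ft_force": force on the tool from outside, world axes, zero at the start; "moment": the same for the moment, N m; "width": finger opening in mm.
Only numpy, scipy, OpenCV 4.12 (cv2) and the standard library are available. Lean on these libraries where they do the work, as an engineer would, in place of code of your own. Each camera call takes 0.05 s, during which the arm holds its last target.

TASK

The spare microscope eyepiece stands in the grey bench caddy behind a row of three amber reagent containers. First move all three containers out onto the steel tray, leaving the eyepiece where it is; with them on the tray, fetch the eyepiece and stand it in the round black holder; then put each container back in the caddy on the very spot where it stood at the start. Keep everything upright, and leave the beaker, slide box and timer where they are.

Things in the scene. Friction and masses are not known exactly. Their poses are not given: they have to be found in the camera images.
- tall_bottle_center (a point): Slim round amber bottle with a narrow black cap, loose, standing in the caddy. 92 mm tall in all: round body 32 mm in diameter up to 66 mm above its foot, then a shoulder, then a cap 20 mm in diameter from 72 to 92 mm. The point is on its axis, half-way up (46 mm above its foot); z points up. It stands at any one of three places in the row, and its place at the start is where it must come back to. About 0.1 kg
- square_bottle_center (a point): Square amber bottle with a round black cap, loose, standing in the caddy. 82 mm tall in all: body 42 x 42 mm up to 62 mm above its foot, cap 30 mm in diameter above. The point is on its axis, half-way up (41 mm above its foot); z points up, x and y point out of its flat sides, which lie roughly along the caddy's sides (within about 9 degrees). Any one of the three places in the row; it must come back to its own. About 0.1 to 0.2 kg
- jar_center (a point): Squat round amber jar with a wide black lid, loose, standing in the caddy. 70 mm tall, 54 mm in diameter all the way up, the lid being the top 22 mm. The point is on its axis, half-way up (35 mm above its foot); z points up. Any one of the three places in the row; it must come back to its own. About 0.1 to 0.2 kg
- eyepiece_center (a point): Spare microscope eyepiece, black with a short steel foot, loose, standing upright in the caddy behind the row. 38 mm tall: steel foot 30 mm in diameter up to 14 mm, black body 36 mm in diameter above. The point is on its axis, half-way up (19 mm above its foot); z points up. Its nearest neighbours' centres are about 50 to 80 mm away. About 0.08 kg
- caddy: Low open grey plastic caddy, fixed: 160 mm (x) by 300 mm (y), wall height 18 mm, floor and walls 5 mm thick. Origin at the centre of its underside, so the inner floor is 5 mm above it; z up. The three containers stand in a row along its y axis on the side of -x (the robot's side), about 88 mm from centre to centre, with at least 33 mm free between neighbours and less towards the eyepiece behind; the eyepiece stands on the +x side. Its place and yaw vary
- tray: Flat steel tray, fixed: 260 mm (x) by 120 mm (y), rim 14 mm high, floor and walls 4 mm thick. Origin at the centre of its underside, inner floor 4 mm above; z up. To the left or to the right of the caddy
- holder: Round black open holder for the eyepiece with a grey bottom, fixed: outer diameter 62 to 68 mm, 20 mm high, opening about 52 mm in diameter, inner floor 6 mm above the underside. Origin at the centre of its underside; z up. On the side of the caddy where the tray is not
- beaker: Bystander: empty glass beaker, loose, 68 mm across the rim and 85 mm high. Origin at the centre of its underside. Must stay where it is
- slide_box: Bystander: closed box for glass slides, white with a grey lid, loose, 87 x 102 mm and 36 mm high. Origin at the centre of its underside. Must stay where it is
- timer: Bystander: small white bench timer lying flat, loose, 60 x 80 mm and 18 mm thick. Origin at the centre of its underside. Must stay where it is

How it is judged:
By the outcome, as a careful person would: the job done as asked, in the order asked, and still so for the second after the job is handed in, with the robot touching nothing.
It also fails if it takes over 144 s, if anything falls off the work surface, if the arm or the gripper's body presses on something with over 40 N, if the wrist force passes 120 N, or if a joint passes its speed limit or range.

## Working session

There is one attempt and no reset: what is moved stays moved. The work goes in short steps, Python scripts to look and compute and a tool call to move; the robot and the scene stay as the last step left them, time stands still between calls to the robot, and variables do not carry over. Pictures are saved under pics/ and viewed, and the job is handed in when it is done.

Besides the shell and the picture viewer there is one more tool, called as name(argument=value, ...) on one line, values as JSON. jog_arm: Moves the arm, as the interface text tells. Its arguments: {"type":"object","properties":{"steps":{"type":"array"}},"required":["steps"]}

```bash
mkdir -p pics; ls
python3 - <<'E'
from workcell import ctrl
import cv2,numpy as np
o=ctrl.get_obs();print(o['t'],o['ee_pos'],o['orientation'],o['width'])
for n in('scene','top'):
    im=ctrl.get_image(n);cv2.imwrite(f'pics/{n}0.png',im[:,:,::-1]);c=ctrl.camera_info(n);print(n,c)
for n in('scene','top'):
  for th in ['tall_bottle_center','square_bottle_center','jar_center','eyepiece_center','caddy','tray','holder','beaker','slide_box','timer']:
    r=ctrl.landmark_of(th,n); print(n,th,[(np.round(a['uv'],1).tolist(),round(a['p'],2)) for a in r[:3]])
print(ctrl.get_obs()['t'])
E
```

```text
pics
0.0 [ 271.63819265 -562.57572649  403.9123386 ] [-3.06104015e+00 -7.00227780e-01  4.56613714e-04] 88.09587456843134
scene {'fx': 514.7029127448006, 'fy': 514.7029127448006, 'cx': 329.1873497390837, 'cy': 239.37338999616628, 'origin': array([1197.58312392,  411.37458829,  698.18408247]), 'attitude': array([-1.16986059, -2.25677311,  1.05911639])}
top {'fx': 470.4267554183323, 'fy': 470.4267554183323, 'cx': 321.5384509945758, 'cy': 237.12127558945102, 'origin': array([ 516.32599168,  -10.48266264, 1092.02860905]), 'attitude': array([-2.14305885,  2.18003924, -0.07776136])}
scene tall_bottle_center [([372.0, 243.8], 0.67), ([259.2, 186.8], 0.5), ([408.2, 266.7], 0.48)]
scene square_bottle_center [([322.4, 234.6], 0.68)]
scene jar_center [([409.4, 266.1], 0.78)]
scene eyepiece_center [([355.4, 276.0], 0.76)]
scene caddy [([356.0, 276.7], 0.85), ([182.6, 245.9], 0.59)]
scene tray [([254.2, 186.9], 0.83)]
scene holder [([527.8, 303.8], 0.66)]
scene beaker [([183.1, 248.7], 0.71)]
scene slide_box [([460.9, 395.0], 0.64)]
scene timer [([296.4, 343.2], 0.86)]
top tall_bottle_center [([311.2, 272.8], 0.46), ([313.6, 172.0], 0.38), ([274.3, 274.3], 0.16)]
top square_bottle_center [([352.4, 267.9], 0.79), ([277.1, 276.0], 0.63)]
top jar_center [([275.5, 275.9], 0.71), ([195.9, 203.2], 0.24)]
top eyepiece_center [([308.6, 247.3], 0.62)]
top caddy [([314.4, 262.3], 0.63)]
top tray [([471.5, 302.0], 0.69)]
top holder [([191.1, 319.4], 0.63)]
top beaker [([460.2, 195.1], 0.95)]
top slide_box [([195.1, 206.2], 0.71)]
top timer [([314.2, 178.7], 0.85)]
1.1
```

View pics/scene0.png

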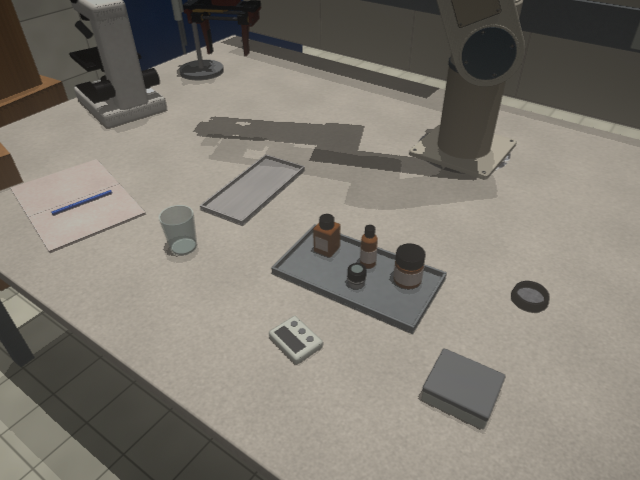

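View pics/top0.png

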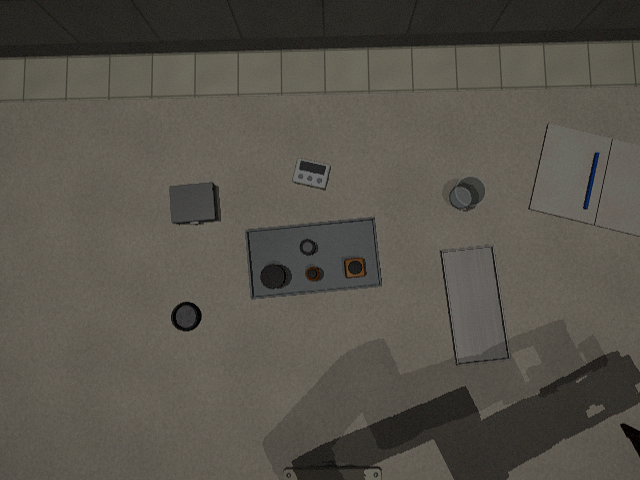

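The top picture shows the jar at about (275,276), the tall bottle at (313,273), the square bottle at (355,267) and the eyepiece at (308,247), all in the caddy. The tray is on the right, the holder is at (186,316), the timer at (312,174), the box at (194,203) and the beaker at (465,193). Next I measure these more precisely.

```bash
cat > h.py <<'E'
from workcell import ctrl
import cv2,numpy as np
from scipy.spatial.transform import Rotation as R
C={}
def cam(n):
    if n not in C:
        c=ctrl.camera_info(n); C[n]=(c,R.from_rotvec(c['attitude']).as_matrix())
    return C[n]
def ray(n,uv):
    c,A=cam(n); d=A@np.array([(uv[0]-c['cx'])/c['fx'],(uv[1]-c['cy'])/c['fy'],1.]); return c['origin'],d
def onz(n,uv,z):
    o,d=ray(n,uv); return (o+d*(z-o[2])/d[2])
def proj(n,P):
    c,A=cam(n); q=(np.atleast_2d(P)-c['origin'])@A; return np.c_[c['fx']*q[:,0]/q[:,2]+c['cx'],c['fy']*q[:,1]/q[:,2]+c['cy']]
def tri(u1,u2):
    o1,d1=ray('top',u1);o2,d2=ray('scene',u2);d1=d1/np.linalg.norm(d1);d2=d2/np.linalg.norm(d2)
    s=np.linalg.lstsq(np.c_[d1,-d2],o2-o1,rcond=None)[0];a=o1+s[0]*d1;b=o2+s[1]*d2
    return (a+b)/2,np.linalg.norm(a-b)
def circ(x,y,z,r,n=60):
    t=np.linspace(0,2*np.pi,n);return np.c_[x+r*np.cos(t),y+r*np.sin(t),np.full(n,z)]
def box(x,y,yaw,z,a,b):
    c,s=np.cos(yaw),np.sin(yaw);p=np.array([[-a,-b],[a,-b],[a,b],[-a,b],[-a,-b]])/2
    return np.c_[x+p[:,0]*c-p[:,1]*s,y+p[:,0]*s+p[:,1]*c,np.full(5,z)]
E
python3 - <<'E'
from h import *
T={'top':{}, 'scene':{}}
for th in ['tall_bottle_center','square_bottle_center','jar_center','eyepiece_center']:
  for n in('top','scene'):
    for r in ctrl.trace(th,n)[:2]:
        m=r['pixels'];ys,xs=np.nonzero(m);print(th,n,round(r['p'],2),r['bbox'],m.sum(),xs.mean().round(1),ys.mean().round(1))
pairs={'tall(46+5)':((311.2,272.8),(372,243.8)),'sq':((352.4,267.9),(322.4,234.6)),'jar':((275.5,275.9),(409.4,266.1)),'eye':((308.6,247.3),(355.4,276)),'caddy':((314.4,262.3),(356,276.7)),'tray':((471.5,302),(254.2,186.9)),'holder':((191.1,319.4),(527.8,303.8)),'beaker':((460.2,195.1),(183.1,248.7)),'box':((195.1,206.2),(460.9,395)),'timer':((314.2,178.7),(296.4,343.2))}
zz=dict(zip(pairs,[51,46,40,24,0,0,0,0,0,0]))
for k,(a,b) in pairs.items():
    p,e=tri(a,b);print(k,p.round(1),round(e,1),'top@z',onz('top',a,zz[k]).round(1)[:2],'scene@z',onz('scene',b,zz[k]).round(1)[:2])
im=cv2.imread('pics/top0.png')
c=im[205:310,235:395];c=cv2.resize(c,None,fx=5,fy=5,interpolation=cv2.INTER_CUBIC);c=cv2.convertScaleAbs(c,alpha=1.8,beta=10);cv2.imwrite('pics/topc.png',c)
im=cv2.imread('pics/scene0.png')
c=im[205:330,265:455];c=cv2.resize(c,None,fx=4.2,fy=4.2,interpolation=cv2.INTER_CUBIC);c=cv2.convertScaleAbs(c,alpha=1.4,beta=10);cv2.imwrite('pics/scc.png',c)
E
```

```text
tall_bottle_center top 0.66 [306.0, 267.3, 319.2, 281.1] 181 312.7 274.2
tall_bottle_center scene 0.67 [361.2, 226.6, 375.6, 270.2] 614 368.8 247.9
square_bottle_center scene 0.87 [311.1, 215.5, 339.5, 256.8] 904 326.8 236.2
square_bottle_center scene 0.54 [161.2, 204.8, 196.5, 255.4] 1440 179.6 229.1
jar_center top 0.71 [261.0, 264.0, 289.5, 292.4] 563 273.5 276.4
jar_center top 0.2 [295.6, 157.8, 330.4, 190.3] 849 310.8 173.1
jar_center scene 0.68 [392.9, 242.1, 426.2, 291.8] 1255 409.2 265.8
jar_center scene 0.25 [271.5, 230.3, 446.1, 334.2] 7570 360.5 281.7
eyepiece_center top 0.48 [300.5, 241.8, 317.3, 256.4] 209 307.4 247.5
eyepiece_center scene 0.65 [344.6, 261.9, 367.2, 290.4] 417 356.6 275.0
tall(46+5) [536.2  38.1  56. ] 3.1 top@z [537.1  37. ] scene@z [530.2  36.5]
sq [550.3 -59.9  41.9] 13.0 top@z [546.5 -54.3] scene@z [557.7 -62.5]
jar [531.1 119.   36.7] 2.7 top@z [531.7 117.4] scene@z [533.7 121.5]
eye [596.3  43.   20.1] 1.3 top@z [595.6  43.3] scene@z [600.1  44.5]
caddy [564.9  28.8 -14.5] 7.6 top@z [562.3  31.5] scene@z [579.8  33.5]
tray [ 467.4 -326.1    8.2] 5.1 top@z [ 465.5 -326.3] scene@z [ 459.8 -337.4]
holder [433.1 326.8 -24.8] 2.1 top@z [435.3 318.3] scene@z [458.6 330.6]
beaker [ 713.3 -311.7   -4.4] 2.6 top@z [ 713.4 -311.5] scene@z [ 715.8 -305.8]
box [701.5 311.4  -6.5] 4.5 top@z [699.5 311.6] scene@z [707.4 310.4]
timer [763.7  29.6 -18. ] 0.4 top@z [759.6  29.1] scene@z [774.7  39.1]
```

View pics/topc.png

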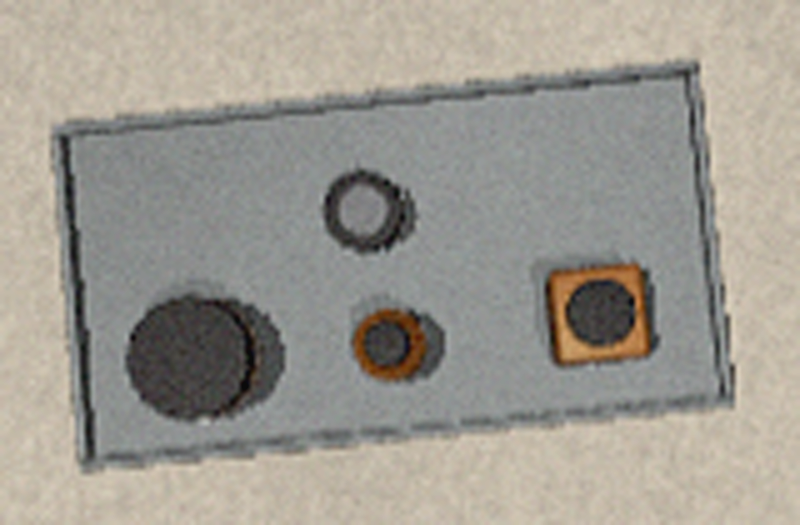

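View pics/scc.png

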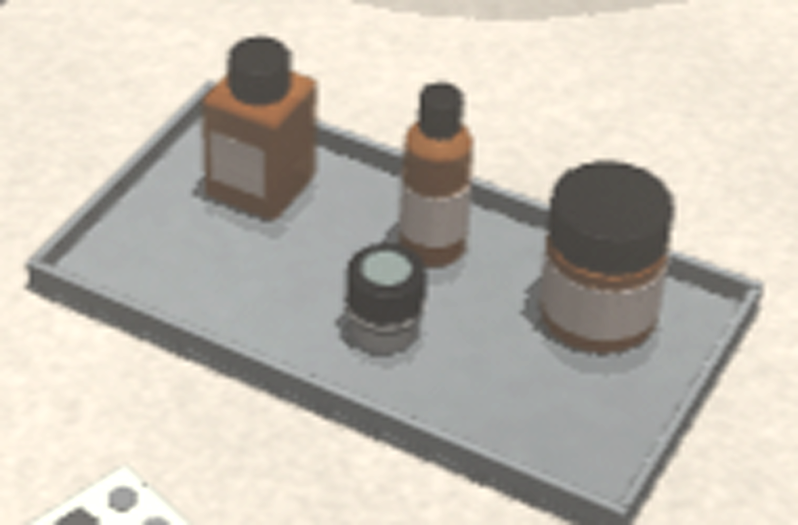

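The caddy close-up shows the jar lid, bottle body, square body and eyepiece outlines clearly. I fit models to these and overlay them on both cameras.

```bash
cat > ov.py <<'E'
from h import *
def overlay(src,n,curves,crop,s,out,gain=1.6):
    x0,y0,x1,y1=crop
    im=cv2.imread(src)[y0:y1,x0:x1];im=cv2.resize(im,None,fx=s,fy=s,interpolation=cv2.INTER_CUBIC);im=cv2.convertScaleAbs(im,alpha=gain,beta=10)
    for P,col in curves:
        q=(proj(n,P)-[x0,y0]+.5)*s-.5
        cv2.polylines(im,[np.round(q*8).astype(np.int32)],False,col,1,cv2.LINE_AA,3)
    cv2.imwrite(out,im)
E
python3 - <<'E'
from ov import *
f=lambda a,b,z:onz('top',((a+.5)/5-.5+235,(b+.5)/5-.5+205),z)[:2]
print('jar',f(190,356,75)); print('tall',f(391,345,71),f(387,343,97))
q=np.array([f(a,b,67) for a,b in[(548,272),(645,262),(652,355),(558,364)]]);print('sq',q.mean(0),f(602,313,87),[np.linalg.norm(q[i]-q[i-1]).round(1) for i in range(4)])
e=q[0]-q[3];print('sqyaw',np.degrees(np.arctan2(e[1],e[0])),end=' ');e=q[1]-q[2];print(np.degrees(np.arctan2(e[1],e[0])),end=' ');e=q[0]-q[1];print(np.degrees(np.arctan2(e[1],e[0]))-90)
print('eye',f(364,210,43))
q=np.array([f(a,b,18) for a,b in[(53,128),(697,62),(734,402),(85,468)]]);print('caddy',q.mean(0),[np.linalg.norm(q[i]-q[i-1]).round(1) for i in range(4)])
e=q[0]-q[1];print(np.degrees(np.arctan2(e[1],e[0]))-90,end=' ');e=q[3]-q[2];print(np.degrees(np.arctan2(e[1],e[0]))-90)
# tray & holder crop
im=cv2.imread('pics/top0.png')
for nm,(x0,y0,x1,y1) in {'tray':(425,235,525,375),'hold':(160,290,215,345)}.items():
    c=im[y0:y1,x0:x1];s=4 if nm=='tray' else 8;c=cv2.resize(c,None,fx=s,fy=s,interpolation=cv2.INTER_CUBIC);cv2.imwrite(f'pics/{nm}c.png',cv2.convertScaleAbs(c,alpha=1.8,beta=10))
E
```

```text
jar [531.50420913 119.43362435]
tall [534.89211594  32.61830697] [535.2889345   33.19856604]
sq [547.26248617 -58.58922296] [546.71935819 -58.19326729] [np.float64(40.1), np.float64(42.4), np.float64(40.4), np.float64(40.9)]
sqyaw 5.023448787098588 2.8970207942786788 4.908004584161546
eye [595.84778464  45.03651215]
caddy [572.83115196  34.10430846] [np.float64(156.5), np.float64(298.1), np.float64(156.1), np.float64(296.2)]
4.806146559652461 4.879792326256734
```

View pics/trayc.png

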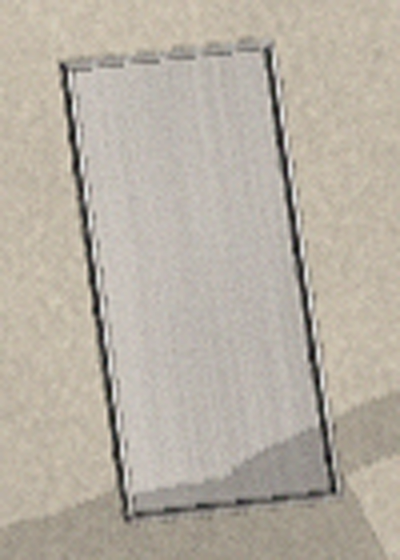

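View pics/holdc.png

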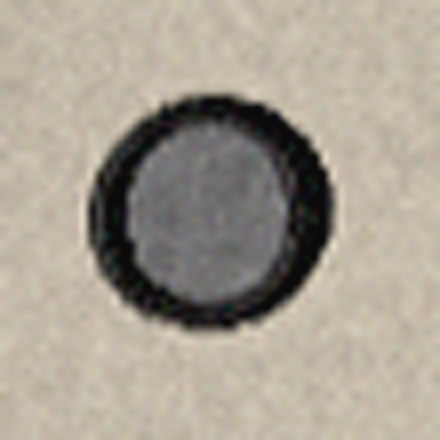

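```bash
cat > model.py <<'E'
import numpy as np
jar=(531.5,119.4);tall=(535.1,32.9);sq=(547,-58.5,np.radians(4.3));eye=(595.8,45.0)
caddy=(572.8,34.1,np.radians(4.85))
E
python3 - <<'E'
from ov import *
from model import *
f=lambda a,b,z:onz('top',((a+.5)/4-.5+425,(b+.5)/4-.5+235),z)[:2]
q=np.array([f(a,b,14) for a,b in[(62,64),(270,44),(338,490),(128,518)]]);print('tray',q.mean(0),[np.linalg.norm(q[i]-q[i-1]).round(1) for i in range(4)])
ty=[]
for a,b in((0,3),(1,2)):
    e=q[a]-q[b];ty.append(np.arctan2(e[1],e[0]))
print(np.degrees(ty))
g=lambda a,b,z:onz('top',((a+.5)/8-.5+160,(b+.5)/8-.5+290),z)[:2]
print('hold',g(212,212,13),g(207,212,6))
tray=(*q.mean(0),np.mean(ty));hold=g(207,212,6)
open('model.py','a').write(f'tray={tuple(float(round(v,4)) for v in tray)};hold={tuple(float(round(v,1)) for v in hold)}\n')
Y=(0,255,255);G=(0,255,0);M=(255,0,255)
cv=[(circ(*jar,75,27),Y),(circ(*jar,5,27),G),(circ(*tall,71,16),Y),(circ(*tall,5,16),G),(circ(*tall,97,10),M),(box(*sq,67,42,42),Y),(box(*sq,5,42,42),G),(circ(*sq[:2],87,15),M),(circ(*eye,43,18),Y),(circ(*eye,5,15),G),(box(*caddy,18,160,300),M),
(box(*tray,14,260,120),M),(circ(*hold,20,32.5),Y),(circ(*hold,6,26),G),(circ(*hold,0,32.5),M)]
overlay('pics/top0.png','top',cv,(235,205,395,310),5,'pics/ot.png')
overlay('pics/scene0.png','scene',cv,(265,205,455,330),4.2,'pics/os.png',1.3)
overlay('pics/top0.png','top',cv,(160,290,215,345),8,'pics/oh.png')
overlay('pics/top0.png','top',cv,(425,235,525,375),4,'pics/otr.png')
overlay('pics/scene0.png','scene',cv,(190,140,315,230),5,'pics/ostr.png',1.3)
overlay('pics/scene0.png','scene',cv,(500,270,560,320),8,'pics/osh.png',1.3)
E
```

```text
tray [ 462.22915037 -328.53948144] [np.float64(255.4), np.float64(118.6), np.float64(250.8), np.float64(117.6)]
[5.95687761 5.74008332]
hold [443.99094562 326.09477358] [443.54231854 329.72526608]
```

View pics/ot.png

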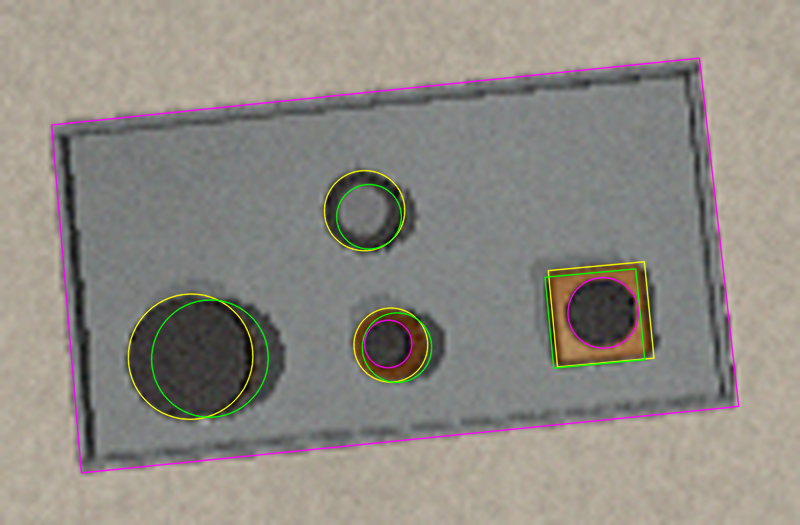

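View pics/os.png

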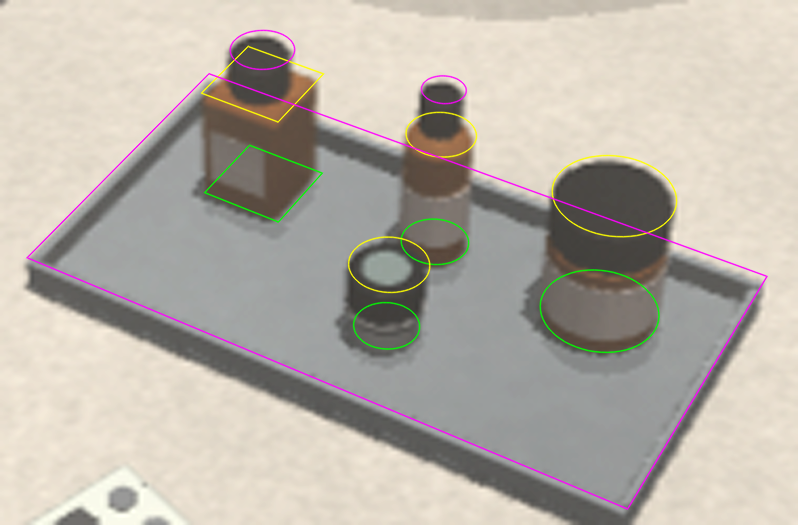

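View pics/oh.png

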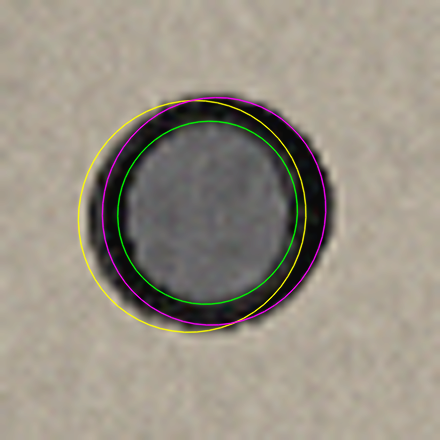

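View pics/otr.png

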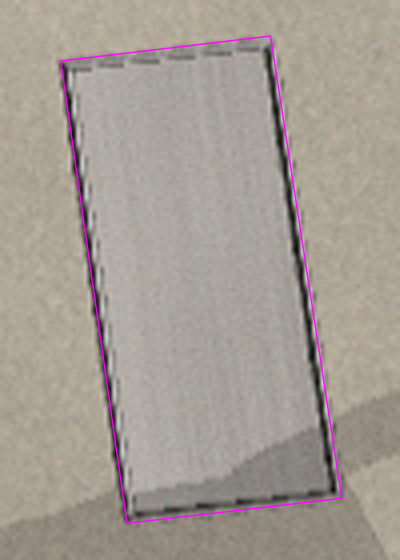

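View pics/osh.png

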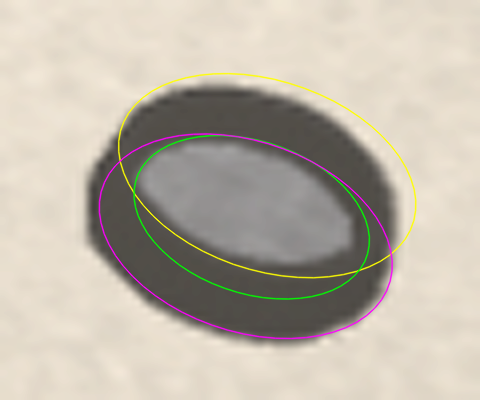

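The overlays match the top picture to about 1 px. The scene camera disagrees by about 2 px, so I will check the calibration with the gripper itself near the objects. First I compute the move to a point above the tall bottle.

```bash
sed -i 's/hold=(.*)/hold=(443.8,326.6)/' model.py; cat model.py
cat > go.py <<'E'
import sys
from h import *
# usage: x y z(grasp point) yawdeg
def go(x,y,z,yaw,o=None):
    o=o or ctrl.get_obs();Rm=R.from_rotvec(o['orientation']).as_matrix()
    cy=np.degrees(np.arctan2(Rm[1,0],Rm[0,0]))
    g=o['ee_pos']+Rm[:,2]*163
    d=np.array([x,y,z])-g
    print(f"t {o['t']:.2f} grasp {g.round(1)} yaw {cy:.2f} tilt {np.degrees(np.arccos(-Rm[2,2])):.2f} w {o['width']:.1f} F {np.round(o['ft_force'],1)} joints {np.round(o['qpos'],2)}")
    # turn first, then shift in the new frame; and shift in current frame
    print('turn z',round(cy-yaw,2)); a=np.radians(yaw)
    Rn=np.array([[np.cos(a),np.sin(a),0],[np.sin(a),-np.cos(a),0],[0,0,-1]])
    print('shift cur frame',(Rm.T@d).round(1),' shift after turn',(Rn.T@d).round(1))
if __name__=='__main__': go(*map(float,sys.argv[1:5]))
E
python3 go.py 535 33 150 4.85
```

```text
import numpy as np
jar=(531.5,119.4);tall=(535.1,32.9);sq=(547,-58.5,np.radians(4.3));eye=(595.8,45.0)
caddy=(572.8,34.1,np.radians(4.85))
tray=(462.2292, -328.5395, 0.1021);hold=(443.8,326.6)
t 1.50 grasp [ 271.7 -562.8  241.7] yaw 25.77 tilt 0.00 w 88.0 F [ 0.4 -0.4  0.1] joints [-1.14  0.42  1.63 -0.    1.09 -0.02]
turn z 20.92
shift cur frame [ 496.2 -422.1   91.7]  shift after turn [ 312.7 -571.4   91.7]
```

jog_arm(steps=[[[0, 0, 0, 0, 0, 7, -1], [0, 0, 0, 0, 0, 7, -1], [0, 0, 0, 0, 0, 6.92, -1], [0.01, -0.02, 0, 0, 0, 0, -1], [0.02, -0.035, 0, 0, 0, 0, -1], [0.02, -0.035, 0, 0, 0, 0, -1], [0.02, -0.035, 0, 0, 0, 0, -1], [0.02, -0.035, 0, 0, 0, 0, -1], [0.02, -0.035, 0, 0, 0, 0, -1], [0.02, -0.035, 0, 0, 0, 0, -1], [0.02, -0.035, 0, 0, 0, 0, -1], [0.02, -0.035, 0, 0, 0, 0, -1], [0.02, -0.035, 0, 0, 0, 0, -1], [0.02, -0.035, 0, 0, 0, 0, -1], [0.02, -0.035, 0, 0, 0, 0, -1], [0.02, -0.035, 0, 0, 0, 0, -1], [0.02, -0.035, 0, 0, 0, 0, -1], [0.02, -0.035, 0, 0, 0, 0, -1], [0.02, -0.035, 0, 0, 0, 0, -1]]])

```text
t: 3.08
ee_pos: [535.0, 8.5, 404.9]
orientation: [3.139, 0.133, 0.001]
ft_force: [-0.2, -0.5, 1.1]
width: 87.5
```

```bash
python3 go.py 535 33 135 4.85
```

```text
t 3.08 grasp [535.1   8.5 241.9] yaw 4.86 tilt 0.03 w 87.5 F [-0.2 -0.5  1.1] joints [-0.01  0.29  1.83 -0.    1.02  1.48]
turn z 0.01
shift cur frame [  1.9 -24.4 106.9]  shift after turn [  1.9 -24.4 106.9]
```

jog_arm(steps=[[[0.001, -0.012, 0.035, 0, 0, 0, -0.4], [0.001, -0.012, 0.036, 0, 0, 0, -0.4], [0, 0, 0.036, 0, 0, 0, -0.4], [0, 0, 0, 0, 0, 0, -0.4], [0, 0, 0, 0, 0, 0, -0.4]]])

```text
t: 3.5
ee_pos: [534.0, 30.6, 296.6]
orientation: [-3.139, -0.134, 0.007]
ft_force: [-0.2, 0.4, -0.2]
width: 62.1
```

Run:
```python
from ov import *
from go import go
o=ctrl.get_obs();go(535,33,135,4.85,o)
for n in('top','scene'):
    cv2.imwrite(f'pics/{n}1.png',ctrl.get_image(n)[:,:,::-1])
Rm=R.from_rotvec(o['orientation']).as_matrix();t=o['ee_pos'];w=o['width']/2
cv=[]
for s in(1,-1):
    P=[]
    for a,b in((-10,w),(10,w),(10,w+13.5),(-10,w+13.5),(-10,w)):
        P.append(t+Rm@np.array([a,s*b,182]))
    cv.append((np.array(P),(0,255,255)))
P=[t+Rm@np.array([a,b,102]) for a,b in((-37.5,-89),(37.5,-89),(37.5,89),(-37.5,89),(-37.5,-89))]
cv.append((np.array(P),(255,0,255)))
overlay('pics/scene1.png','scene',cv,(265,130,465,280),4,'pics/g1s.png',1.3)
overlay('pics/top1.png','top',cv,(235,205,395,310),5,'pics/g1t.png',1.6)
```

```text
t 3.50 grasp [533.3  30.6 133.6] yaw 4.87 tilt 0.25 w 62.1 F [-0.2  0.4 -0.2] joints [ 0.04  0.45  1.9  -0.    0.8   1.52]
turn z 0.02
shift cur frame [ 1.9 -2.2 -1.4]  shift after turn [ 1.9 -2.2 -1.4]
```

View pics/g1s.png

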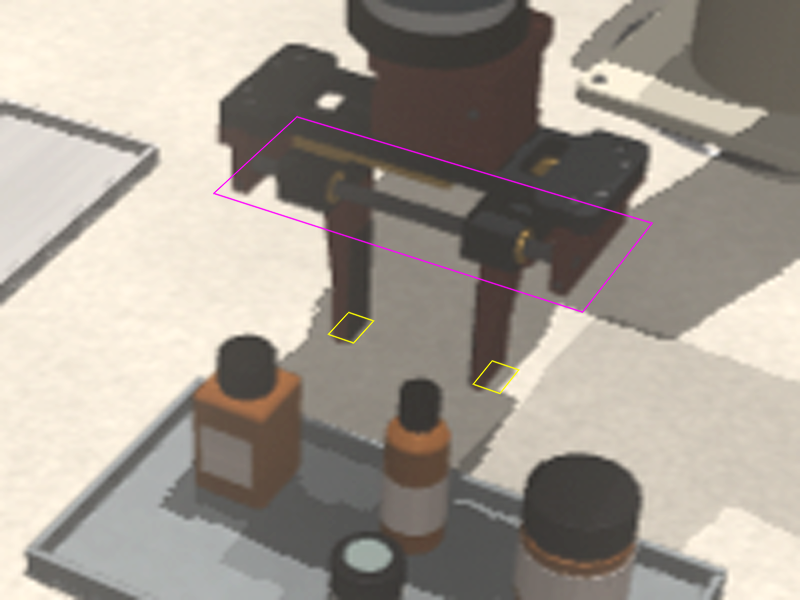

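View pics/g1t.png

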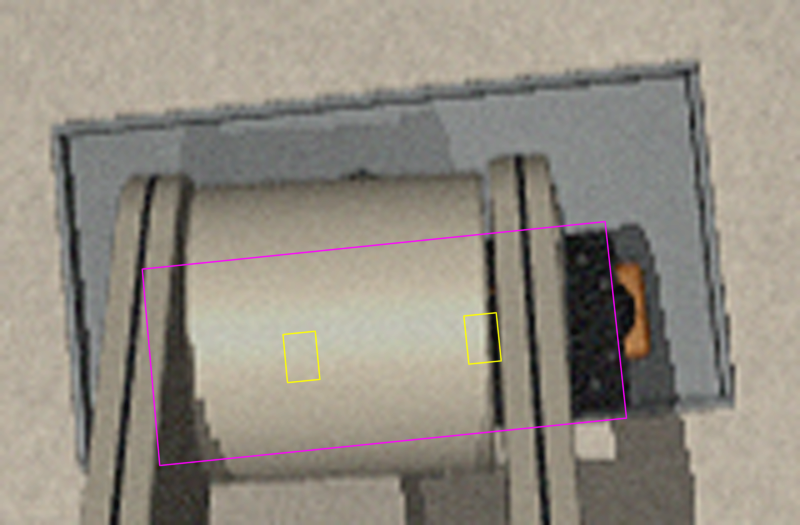

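The scene picture shows both fingertips, near (348,338) and (485,388) in the crop, about 1–2 px below the prediction. The objects are offset the same way, so the top-camera positions agree with the robot. I'll grasp the tall bottle.

```bash
python3 go.py 535.1 32.9 50 4.85
```

```text
t 3.60 grasp [535.8  30.2 136.4] yaw 4.82 tilt 0.13 w 61.8 F [0.1 0.5 0.7] joints [ 0.03  0.44  1.9  -0.    0.8   1.52]
turn z -0.03
shift cur frame [-0.6 -2.8 86.4]  shift after turn [-0.4 -2.7 86.4]
```

jog_arm(steps=[[[0.0005, -0.0025, 0.01, 0, 0, 0, -0.4], [0, 0, 0.02, 0, 0, 0, -0.4], [0, 0, 0.02, 0, 0, 0, -0.4], [0, 0, 0.02, 0, 0, 0, -0.4], [0, 0, 0.014, 0, 0, 0, -0.4], [0, 0, 0, 0, 0, 0, -0.4]]])

```text
t: 4.1
ee_pos: [534.5, 32.7, 212.6]
orientation: [-3.139, -0.132, 0.002]
ft_force: [-0.7, -0.1, 0.6]
width: 61.6
```

Run:
```python
from ov import *
from go import go
go(535.1,32.9,50,4.85)
for n in('scene',):
    cv2.imwrite(f'pics/{n}2.png',ctrl.get_image(n)[:,:,::-1])
overlay('pics/scene2.png','scene',[],(265,150,465,300),4,'pics/g2s.png',1.3)
```

```text
t 4.10 grasp [534.3  32.7  49.6] yaw 4.81 tilt 0.08 w 61.6 F [-0.7 -0.1  0.6] joints [0.04 0.59 1.92 0.   0.63 1.53]
turn z -0.04
shift cur frame [ 0.9 -0.1 -0.4]  shift after turn [ 0.9 -0.1 -0.4]
```

View pics/g2s.png

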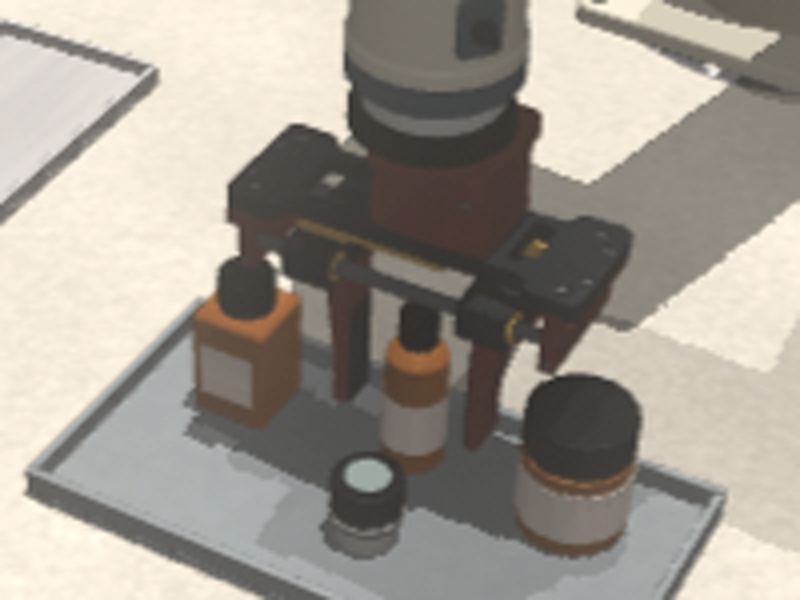

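The bottle sits centred between the fingers, with gaps of about 16 px on the left and 18 px on the right. I'll close on it.

jog_arm(steps=[[[0, 0, 0, 0, 0, 0, 1], [0, 0, 0, 0, 0, 0, 1], [0, 0, 0, 0, 0, 0, 1], [0, 0, 0, 0, 0, 0, 1], [0, 0, 0, 0, 0, 0, 1], [0, 0, 0, 0, 0, 0, 1]]])

```text
t: 4.65
ee_pos: [535.1, 33.1, 214.3]
orientation: [3.139, 0.133, 0.002]
ft_force: [-0.2, -0.2, 5.5]
width: 31.4
```

jog_arm(steps=[[[0, 0, -0.01, 0, 0, 0, 1], [0, 0, -0.02, 0, 0, 0, 1], [0, 0, -0.025, 0, 0, 0, 1], [0, 0, -0.03, 0, 0, 0, 1], [0, 0, -0.025, 0, 0, 0, 1], [0, 0, -0.01, 0, 0, 0, 1], [0, 0, 0, 0, 0, 0, 1]]])

```text
t: 5.23
ee_pos: [535.5, 33.1, 336.3]
orientation: [-3.139, -0.133, -0.008]
ft_force: [1.1, 0.2, -1.7]
width: 31.5
```

```bash
python3 go.py 537 -321 170 5.85
```

```text
t 5.23 grasp [536.3  33.2 173.3] yaw 4.86 tilt 0.29 w 31.5 F [ 1.1  0.2 -1.7] joints [0.04 0.39 1.88 0.   0.87 1.53]
turn z -0.99
shift cur frame [-29.3 353.    3.3]  shift after turn [-35.4 352.4   3.3]
```

jog_arm(steps=[[[0, 0, 0, 0, 0, -1, 1], [-0.001, 0.012, 0, 0, 0, 0, 1], [-0.002, 0.02, 0, 0, 0, 0, 1], [-0.003, 0.03, 0, 0, 0, 0, 1], [-0.003, 0.03, 0, 0, 0, 0, 1], [-0.003, 0.03, 0, 0, 0, 0, 1], [-0.003, 0.03, 0, 0, 0, 0, 1], [-0.003, 0.03, 0, 0, 0, 0, 1], [-0.003, 0.03, 0, 0, 0, 0, 1], [-0.003, 0.03, 0, 0, 0, 0, 1], [-0.003, 0.03, 0, 0, 0, 0, 1], [-0.003, 0.03, 0, 0, 0, 0, 1], [-0.003, 0.03, 0, 0, 0, 0, 1], [-0.001, 0.015, 0, 0, 0, 0, 1], [0, 0.005, 0, 0, 0, 0, 1], [0, 0, 0, 0, 0, 0, 1]]])

```text
t: 6.57
ee_pos: [536.2, -321.5, 332.1]
orientation: [-3.136, -0.157, 0.003]
ft_force: [0.0, 0.7, 0.1]
width: 31.9
```

```bash
python3 go.py 537 -321 50 5.85
```

```text
t 6.57 grasp [ 535.9 -321.3  169.1] yaw 5.75 tilt 0.14 w 31.9 F [0.  0.7 0.1] joints [-0.56  0.51  1.68  0.    0.96  0.91]
turn z -0.1
shift cur frame [  1.3   0.  119.1]  shift after turn [  1.1  -0.2 119.1]
```

jog_arm(steps=[[[0, 0, 0.015, 0, 0, 0, 1], [0, 0, 0.03, 0, 0, 0, 1], [0, 0, 0.03, 0, 0, 0, 1], [0, 0, 0.025, 0, 0, 0, 1], [0, 0, 0.012, 0, 0, 0, 1], [0, 0, 0.005, 0, 0, 0, 1], [0, 0, 0.003, 0, 0, 0, 1], [0, 0, 0, 0, 0, 0, 1], [0, 0, 0, 0, 0, 0, 1]]])

```text
t: 7.32
ee_pos: [537.5, -320.5, 215.0]
orientation: [3.136, 0.161, 0.003]
ft_force: [-0.1, -0.4, -0.7]
width: 31.3
```

jog_arm(steps=[[[0, 0, 0.0007, 0, 0, 0, 1], [0, 0, 0, 0, 0, 0, 1], [0, 0, 0, 0, 0, 0, 0], [0, 0, 0, 0, 0, 0, -0.4], [0, 0, 0, 0, 0, 0, -0.4], [0, 0, 0, 0, 0, 0, -0.4], [0, 0, 0, 0, 0, 0, -0.4]]])

```text
t: 7.9
ee_pos: [536.9, -320.6, 213.0]
orientation: [3.137, 0.16, 0.0]
ft_force: [-0.1, 0.2, 0.2]
width: 60.1
```

Run:
```python
from ov import *
from go import go
go(537,-321,50,5.85)
for n in('scene','top'):
    cv2.imwrite(f'pics/{n}3.png',ctrl.get_image(n)[:,:,::-1])
overlay('pics/scene3.png','scene',[],(200,100,360,220),5,'pics/g3s.png',1.3)
```

```text
t 7.90 grasp [ 536.9 -320.6   50. ] yaw 5.85 tilt 0.01 w 60.1 F [-0.1  0.2  0.2] joints [-0.56  0.68  1.72 -0.    0.74  0.91]
turn z -0.0
shift cur frame [0.1 0.4 0. ]  shift after turn [0.1 0.4 0. ]
```

View pics/g3s.png

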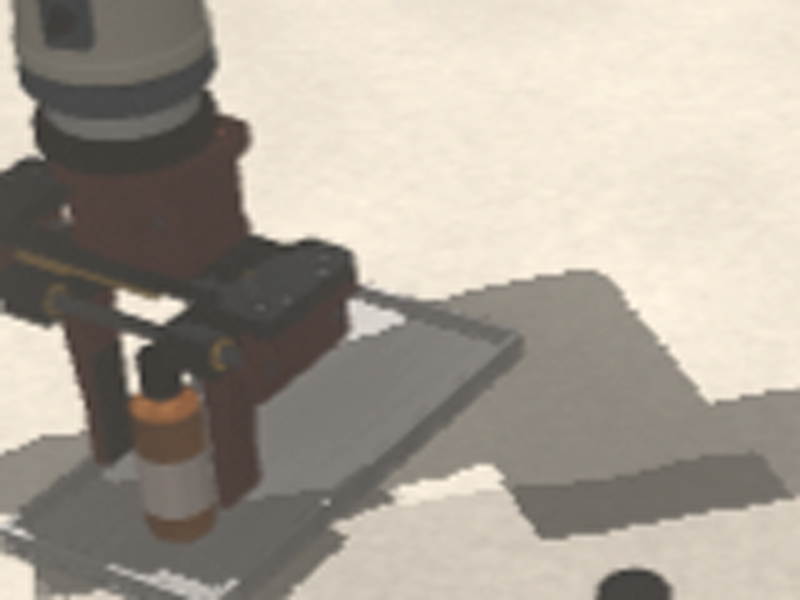

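The tall bottle stands in the tray. I raise the arm and go to the square bottle.

jog_arm(steps=[[[0, 0, -0.015, 0, 0, 0, -0.5], [0, 0, -0.03, 0, 0, 0, -0.7], [0, 0, -0.035, 0, 0, 0, -0.7], [0, 0, -0.03, 0, 0, 0, -0.7], [0, 0, -0.01, 0, 0, 1.5, -0.7], [0, 0, 0, 0, 0, 0, -0.7]]])

```text
t: 8.5
ee_pos: [537.8, -321.1, 336.5]
orientation: [3.136, 0.118, 0.008]
ft_force: [-0.4, 0.0, -0.5]
width: 74.7
```

Run:
```python
from ov import *
from go import go
from model import *
im=ctrl.get_image('top');cv2.imwrite('pics/top4.png',im[:,:,::-1])
Y=(0,255,255);G=(0,255,0);M=(255,0,255)
overlay('pics/top4.png','top',[(box(*sq,67,42,42),Y),(circ(*sq[:2],87,15),M),(circ(*jar,75,27),Y),(circ(*eye,43,18),Y)],(255,225,395,305),5.7,'pics/g4.png')
go(sq[0],sq[1],170,4.3)
```

```text
t 8.55 grasp [ 537.6 -321.   171.4] yaw 4.37 tilt 0.17 w 74.5 F [-0.2  0.3 -1. ] joints [-0.56  0.51  1.68  0.    0.95  0.94]
turn z 0.07
shift cur frame [  29.4 -261.     1. ]  shift after turn [  29.1 -261.     1.4]
```

View pics/g4.png

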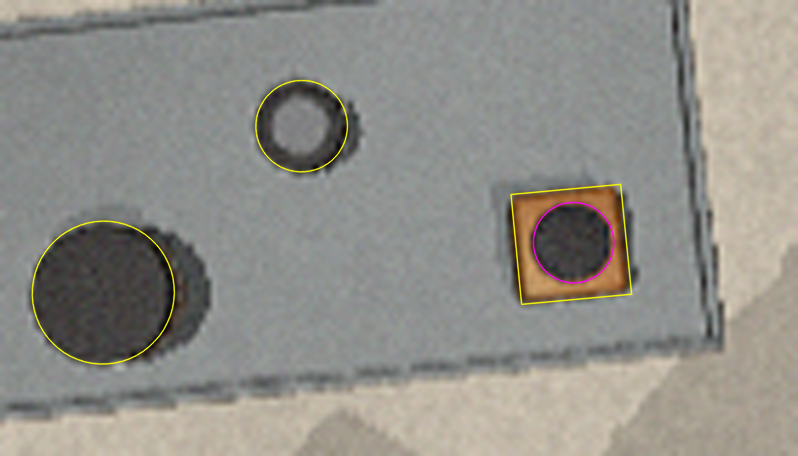

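The top crop shows the jar, eyepiece and square bottle undisturbed, and the outlines match within about 1 px.

jog_arm(steps=[[[0.0013, -0.011, 0, 0, 0, 0, -0.7], [0.003, -0.025, 0, 0, 0, 0, -0.7], [0.004, -0.035, 0, 0, 0, 0, -0.7], [0.004, -0.035, 0, 0, 0, 0, -0.7], [0.004, -0.035, 0, 0, 0, 0, -0.7], [0.004, -0.035, 0, 0, 0, 0, -0.7], [0.004, -0.035, 0, 0, 0, 0, -0.7], [0.003, -0.03, 0, 0, 0, 0, -0.7], [0.002, -0.02, 0.01, 0, 0, 0, -0.7], [0, 0, 0.03, 0, 0, 0, -0.7], [0, 0, 0.02, 0, 0, 0, -0.7], [0, 0, 0, 0, 0, 0, -0.7], [0, 0, 0, 0, 0, 0, -0.7]]])

```text
t: 9.63
ee_pos: [545.2, -57.4, 271.0]
orientation: [-3.138, -0.12, 0.008]
ft_force: [-0.1, -0.2, 0.3]
width: 74.3
```

```bash
python3 go.py 547 -58.5 43 4.3
```

```text
t 9.63 grasp [544.3 -57.3 108. ] yaw 4.39 tilt 0.30 w 74.3 F [-0.1 -0.2  0.3] joints [-0.13  0.51  1.88  0.    0.76  1.37]
turn z 0.09
shift cur frame [ 2.9  1.5 64.9]  shift after turn [ 2.6  1.4 65. ]
```

jog_arm(steps=[[[0.0015, 0.001, 0.01, 0, 0, 0, -0.7], [0, 0, 0.02, 0, 0, 0, -0.7], [0, 0, 0.02, 0, 0, 0, -0.7], [0, 0, 0.015, 0, 0, 0, -0.7], [0, 0, 0, 0, 0, 0, -0.7], [0, 0, 0, 0, 0, 0, -0.7]]])

```text
t: 10.13
ee_pos: [547.9, -59.3, 207.9]
orientation: [-3.139, -0.118, 0.001]
ft_force: [-0.1, 0.4, -0.1]
width: 74.8
```

Run:
```python
from ov import *
from go import go
go(547,-58.5,43,4.3)
for n in('scene',):
    cv2.imwrite(f'pics/{n}5.png',ctrl.get_image(n)[:,:,::-1])
overlay('pics/scene5.png','scene',[],(235,130,435,280),4,'pics/g5s.png',1.3)
```

```text
t 10.13 grasp [547.8 -59.3  44.9] yaw 4.32 tilt 0.03 w 74.8 F [-0.1  0.4 -0.1] joints [-0.13  0.62  1.89  0.    0.64  1.37]
turn z 0.02
shift cur frame [-0.8 -0.8  1.9]  shift after turn [-0.8 -0.8  1.9]
```

View pics/g5s.png

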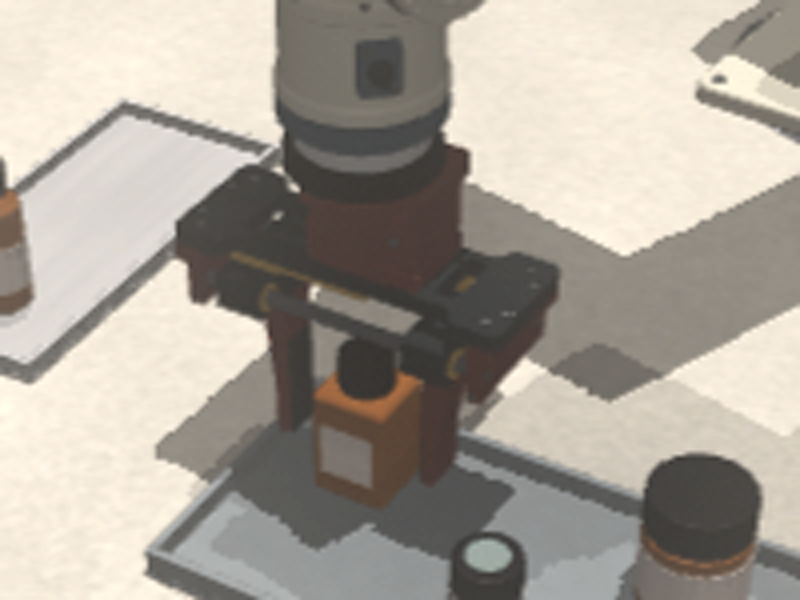

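The square bottle is between the pads with room on both sides. I'll close and lift.

jog_arm(steps=[[[0, 0, 0, 0, 0, 0, 1], [0, 0, 0, 0, 0, 0, 1], [0, 0, 0, 0, 0, 0, 1], [0, 0, 0, 0, 0, 0, 1], [0, 0, 0, 0, 0, 0, 1], [0, 0, 0, 0, 0, 0, 1], [0, 0, 0, 0, 0, 0, 1]]])

```text
t: 10.77
ee_pos: [548.0, -59.0, 208.3]
orientation: [3.139, 0.119, 0.001]
ft_force: [-0.2, 0.3, 4.7]
width: 41.9
```

```bash
python3 go.py 547 -58.5 43 4.3
```

```text
t 10.77 grasp [548.1 -59.   45.3] yaw 4.35 tilt 0.03 w 41.9 F [-0.2  0.3  4.7] joints [-0.13  0.62  1.89  0.    0.64  1.37]
turn z 0.05
shift cur frame [-1.  -0.5  2.3]  shift after turn [-1.  -0.5  2.3]
```

jog_arm(steps=[[[0, 0, -0.01, 0, 0, 0, 1], [0, 0, -0.02, 0, 0, 0, 1], [0, 0, -0.025, 0, 0, 0, 1], [0, 0, -0.02, 0, 0, 0, 1], [0, 0, -0.01, 0, 0, -1.5, 1], [0, 0, 0, 0, 0, 0, 1]]])

```text
t: 11.27
ee_pos: [548.6, -59.0, 295.8]
orientation: [3.137, 0.162, 0.007]
ft_force: [0.3, -0.5, -0.9]
width: 41.8
```

```bash
python3 go.py 462 -328.5 130 5.85
```

```text
t 11.27 grasp [549.3 -59.1 132.8] yaw 5.91 tilt 0.26 w 41.8 F [ 0.3 -0.5 -0.9] joints [-0.13  0.47  1.87 -0.    0.8   1.34]
turn z 0.06
shift cur frame [-114.6  258.9    2.6]  shift after turn [-114.3  259.1    2.8]
```

jog_arm(steps=[[[-0.004, 0.009, 0, 0, 0, 0, 1], [-0.008, 0.018, 0, 0, 0, 0, 1], [-0.013, 0.03, 0, 0, 0, 0, 1], [-0.013, 0.03, 0, 0, 0, 0, 1], [-0.013, 0.03, 0, 0, 0, 0, 1], [-0.013, 0.03, 0, 0, 0, 0, 1], [-0.013, 0.03, 0, 0, 0, 0, 1], [-0.013, 0.03, 0, 0, 0, 0, 1], [-0.012, 0.028, 0, 0, 0, 0, 1], [-0.0075, 0.016, 0, 0, 0, 0, 1], [-0.004, 0.0085, 0, 0, 0, 0, 1], [0, 0, 0.02, 0, 0, 0, 1], [0, 0, 0.03, 0, 0, 0, 1], [0, 0, 0.02, 0, 0, 0, 1], [0, 0, 0.01, 0, 0, 0, 1], [0, 0, 0, 0, 0, 0, 1], [0, 0, 0, 0, 0, 0, 1]]])

```text
t: 12.68
ee_pos: [461.3, -328.4, 212.5]
orientation: [-3.136, -0.161, 0.002]
ft_force: [0.3, -0.8, -1.2]
width: 42.3
```

```bash
python3 go.py 462 -328.5 44.5 5.85
```

```text
t 12.68 grasp [ 461.1 -328.2   49.5] yaw 5.87 tilt 0.10 w 42.3 F [ 0.3 -0.8 -1.2] joints [-0.64  0.62  1.85  0.    0.67  0.83]
turn z 0.02
shift cur frame [0.9 0.4 5. ]  shift after turn [0.9 0.4 5. ]
```

jog_arm(steps=[[[0, 0, 0.004, 0, 0, 0, 1], [0, 0, 0.0016, 0, 0, 0, 1], [0, 0, 0, 0, 0, 0, 1], [0, 0, 0, 0, 0, 0, 0], [0, 0, 0, 0, 0, 0, -0.7], [0, 0, 0, 0, 0, 0, -0.7], [0, 0, 0, 0, 0, 0, -0.7], [0, 0, -0.015, 0, 0, 0, -0.7], [0, 0, -0.03, 0, 0, 0, -1], [0, 0, -0.035, 0, 0, 0, -1], [0, 0, -0.025, 0, 0, 1, -1], [0, 0, 0, 0, 0, 0, -1]]])

```text
t: 13.68
ee_pos: [462.8, -329.7, 317.6]
orientation: [3.133, 0.132, 0.011]
ft_force: [-0.2, 0.5, -0.0]
width: 87.4
```

Run:
```python
from ov import *
from go import go
go(531.5,119.4,130,4.85)
for n in('scene',):
    cv2.imwrite(f'pics/{n}6.png',ctrl.get_image(n)[:,:,::-1])
```

```text
t 13.68 grasp [ 464.  -330.6  154.6] yaw 4.81 tilt 0.50 w 87.4 F [-0.2  0.5 -0. ] joints [-0.64  0.46  1.82  0.    0.86  0.85]
turn z -0.04
shift cur frame [ 104.8 -442.9   22.7]  shift after turn [ 105.3 -442.7   24.6]
```

View pics/scene6.png

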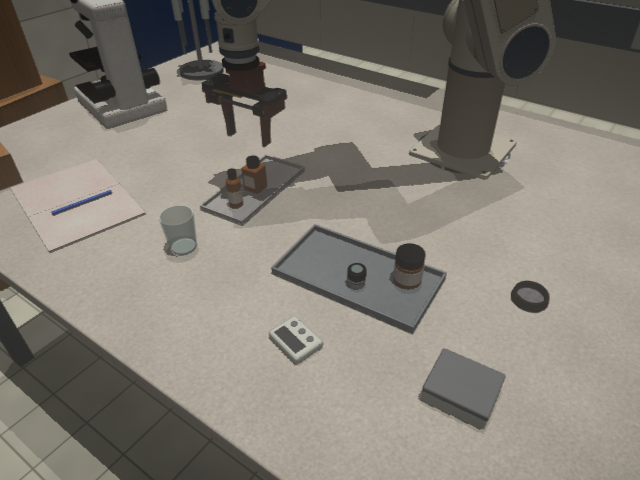

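Both bottles stand on the tray, and the jar and eyepiece are still in the caddy. Next is the jar.

jog_arm(steps=[[[0.003, -0.0115, 0, 0, 0, 0, -1], [0.0083, -0.035, 0, 0, 0, 0, -1], [0.0083, -0.035, 0, 0, 0, 0, -1], [0.0083, -0.035, 0, 0, 0, 0, -1], [0.0083, -0.035, 0, 0, 0, 0, -1], [0.0083, -0.035, 0, 0, 0, 0, -1], [0.0083, -0.035, 0, 0, 0, 0, -1], [0.0083, -0.035, 0, 0, 0, 0, -1], [0.0083, -0.035, 0, 0, 0, 0, -1], [0.0083, -0.035, 0, 0, 0, 0, -1], [0.0083, -0.035, 0, 0, 0, 0, -1], [0.0083, -0.035, 0, 0, 0, 0, -1], [0.0083, -0.035, 0, 0, 0, 0, -1], [0.003, -0.0115, 0, 0, 0, 0, -1], [0, 0, 0.02, 0, 0, 0, -1], [0, 0, 0.02, 0, 0, 0, -1], [0, 0, 0, 0, 0, 0, -1], [0, 0, 0, 0, 0, 0, -1]]])

```text
t: 15.23
ee_pos: [527.9, 121.5, 270.6]
orientation: [3.138, 0.133, -0.008]
ft_force: [0.4, -0.3, -0.2]
width: 88.0
```

```bash
python3 go.py 531.5 119.4 45 4.85; sleep 0; python3 -c "
from workcell import ctrl
ctrl.get_image('top')";python3 go.py 531.5 119.4 45 4.85
```

```text
t 15.23 grasp [527.1 121.3 107.6] yaw 4.86 tilt 0.29 w 88.0 F [ 0.4 -0.3 -0.2] joints [ 0.2   0.5   1.9  -0.    0.75  1.69]
turn z 0.01
shift cur frame [ 4.5  2.3 62.6]  shift after turn [ 4.2  2.3 62.6]
t 15.28 grasp [528.2 121.3 108.7] yaw 4.84 tilt 0.15 w 87.7 F [ 0.2  0.4 -0.2] joints [ 0.2   0.5   1.89 -0.    0.75  1.69]
turn z -0.01
shift cur frame [ 3.3  2.2 63.7]  shift after turn [ 3.1  2.2 63.7]
```

jog_arm(steps=[[[0.003, 0.002, 0.01, 0, 0, 0, -1], [0, 0, 0.02, 0, 0, 0, -1], [0, 0, 0.02, 0, 0, 0, -1], [0, 0, 0.013, 0, 0, 0, -1], [0, 0, 0, 0, 0, 0, -1], [0, 0, 0, 0, 0, 0, -1]]])

```text
t: 15.78
ee_pos: [532.3, 119.6, 209.1]
orientation: [3.139, 0.132, -0.002]
ft_force: [-0.1, -1.3, 0.4]
width: 87.8
```

Run:
```python
from ov import *
from go import go
go(531.5,119.4,45,4.85)
for n in('scene',):
    cv2.imwrite(f'pics/{n}7.png',ctrl.get_image(n)[:,:,::-1])
overlay('pics/scene7.png','scene',[],(300,170,500,320),4,'pics/g7s.png',1.3)
go(531.5,119.4,45,4.85)
```

```text
t 15.78 grasp [532.2 119.6  46.1] yaw 4.83 tilt 0.06 w 87.8 F [-0.1 -1.3  0.4] joints [0.2  0.61 1.9  0.   0.63 1.69]
turn z -0.02
shift cur frame [-0.7  0.2  1.1]  shift after turn [-0.7  0.2  1.1]
t 15.83 grasp [532.7 119.8  46.8] yaw 4.83 tilt 0.02 w 87.8 F [0.5 0.1 0.6] joints [0.2  0.61 1.9  0.   0.63 1.69]
turn z -0.02
shift cur frame [-1.3  0.3  1.8]  shift after turn [-1.3  0.3  1.8]
```

View pics/g7s.png

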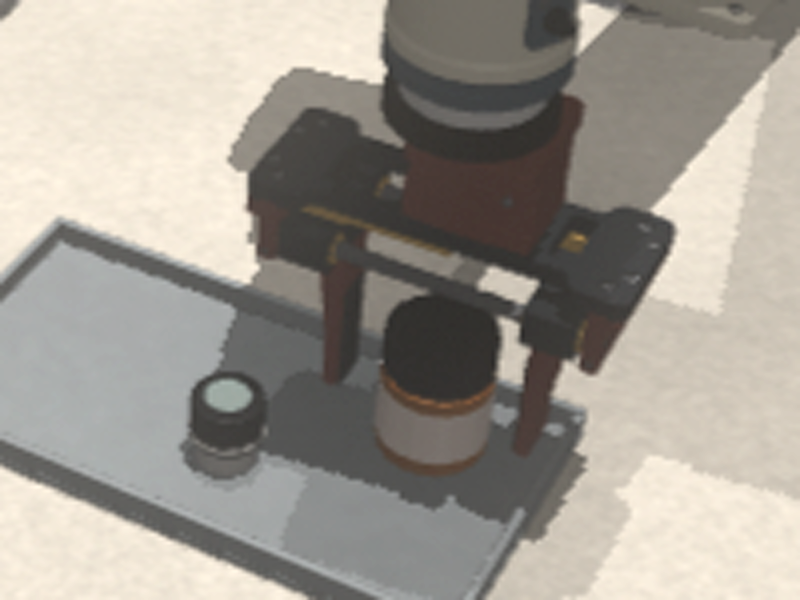

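The jar is centred between the fingers. I'll close and lift.

jog_arm(steps=[[[0, 0, 0, 0, 0, 0, 1], [0, 0, 0, 0, 0, 0, 1], [0, 0, 0, 0, 0, 0, 1], [0, 0, 0, 0, 0, 0, 1], [0, 0, 0, 0, 0, 0, 1], [0, 0, 0, 0, 0, 0, 1]]])

```text
t: 16.33
ee_pos: [532.4, 120.0, 209.7]
orientation: [-3.139, -0.133, -0.001]
ft_force: [-0.5, -0.4, 3.6]
width: 53.8
```

```bash
python3 go.py 387.5 -336 126 5.85
```

```text
t 16.33 grasp [532.5 120.   46.7] yaw 4.85 tilt 0.03 w 53.8 F [-0.5 -0.4  3.6] joints [0.2  0.61 1.9  0.   0.63 1.69]
turn z -1.0
shift cur frame [-183.   442.1  -79.4]  shift after turn [-190.7  438.8  -79.3]
```

jog_arm(steps=[[[0, 0, -0.01, 0, 0, 0, 1], [0, 0, -0.02, 0, 0, 0, 1], [0, 0, -0.025, 0, 0, 0, 1], [0, 0, -0.02, 0, 0, 0, 1], [0, 0, -0.01, 0, 0, -1, 1], [0, 0, 0, 0, 0, 0, 1]]])

```text
t: 16.83
ee_pos: [533.0, 120.1, 296.9]
orientation: [-3.137, -0.163, -0.007]
ft_force: [-0.2, -0.8, -1.5]
width: 53.9
```

```bash
python3 go.py 387.5 -336 130 5.85
```

```text
t 16.83 grasp [533.7 120.2 133.9] yaw 5.93 tilt 0.25 w 53.9 F [-0.2 -0.8 -1.5] joints [ 0.2   0.46  1.88 -0.    0.8   1.67]
turn z 0.08
shift cur frame [-192.6  438.6    2.9]  shift after turn [-192.   438.9    3.9]
```

jog_arm(steps=[[[-0.002, 0.0048, 0, 0, 0, 0, 1], [-0.007, 0.016, 0, 0, 0, 0, 1], [-0.0143, 0.033, 0, 0, 0, 0, 1], [-0.0143, 0.033, 0, 0, 0, 0, 1], [-0.0143, 0.033, 0, 0, 0, 0, 1], [-0.0143, 0.033, 0, 0, 0, 0, 1], [-0.0143, 0.033, 0, 0, 0, 0, 1], [-0.0143, 0.033, 0, 0, 0, 0, 1], [-0.0143, 0.033, 0, 0, 0, 0, 1], [-0.0143, 0.033, 0, 0, 0, 0, 1], [-0.0143, 0.033, 0, 0, 0, 0, 1], [-0.0143, 0.033, 0, 0, 0, 0, 1], [-0.0143, 0.033, 0, 0, 0, 0, 1], [-0.0143, 0.033, 0, 0, 0, 0, 1], [-0.007, 0.016, 0, 0, 0, 0, 1], [-0.003, 0.006, 0, 0, 0, 0, 1], [0, 0, 0.02, 0, 0, 0, 1], [0, 0, 0.03, 0, 0, 0, 1], [0, 0, 0.02, 0, 0, 0, 1], [0, 0, 0.01, 0, 0, 0, 1]]])

```text
t: 18.5
ee_pos: [386.2, -334.4, 211.2]
orientation: [-3.133, -0.16, 0.006]
ft_force: [0.3, 0.4, -1.9]
width: 53.8
```

jog_arm(steps=[[[0, 0, 0, 0, 0, 0, 1], [0, 0, 0, 0, 0, 0, 1]]])

```text
t: 18.67
ee_pos: [387.4, -335.5, 213.9]
orientation: [-3.136, -0.161, 0.002]
ft_force: [-0.1, -0.2, -0.4]
width: 53.3
```

```bash
python3 go.py 387.5 -336 45.7 5.85
```

```text
t 18.67 grasp [ 387.1 -335.2   50.9] yaw 5.88 tilt 0.12 w 53.3 F [-0.1 -0.2 -0.4] joints [-0.74  0.57  1.97  0.    0.6   0.73]
turn z 0.03
shift cur frame [0.3 0.8 5.1]  shift after turn [0.3 0.8 5.2]
```

jog_arm(steps=[[[0, 0, 0.004, 0, 0, 0, 1], [0, 0, 0.0016, 0, 0, 0, 1], [0, 0, 0, 0, 0, 0, 1], [0, 0, 0, 0, 0, 0, 0], [0, 0, 0, 0, 0, 0, -0.7], [0, 0, 0, 0, 0, 0, -0.8], [0, 0, 0, 0, 0, 0, -0.8], [0, 0, -0.015, 0, 0, 0, -0.8], [0, 0, -0.03, 0, 0, 0, -0.8], [0, 0, -0.035, 0, 0, 0, -0.8], [0, 0, -0.025, 0, 0, 1, -0.4], [0, 0, 0, 0, 0, 0, -0.4]]])

```text
t: 19.67
ee_pos: [388.7, -337.2, 318.6]
orientation: [3.133, 0.131, 0.01]
ft_force: [0.7, 0.1, 0.4]
width: 69.3
```

Run:
```python
from ov import *
from go import go
from model import *
im=ctrl.get_image('top');cv2.imwrite('pics/top8.png',im[:,:,::-1])
im=ctrl.get_image('scene');cv2.imwrite('pics/scene8.png',im[:,:,::-1])
overlay('pics/top8.png','top',[(circ(*eye,43,18),(0,255,255))],(275,225,345,275),8,'pics/g8.png')
overlay('pics/scene8.png','scene',[],(190,100,350,220),5,'pics/g8s.png',1.3)
go(*eye,130,4.85)
```

```text
t 19.77 grasp [ 387.9 -336.5  151.8] yaw 4.86 tilt 0.16 w 62.7 F [0.6 0.1 0.1] joints [-0.74  0.39  1.94  0.    0.81  0.75]
turn z 0.01
shift cur frame [ 239.4 -362.5   21.5]  shift after turn [ 239.4 -362.5   21.8]
```

View pics/g8.png

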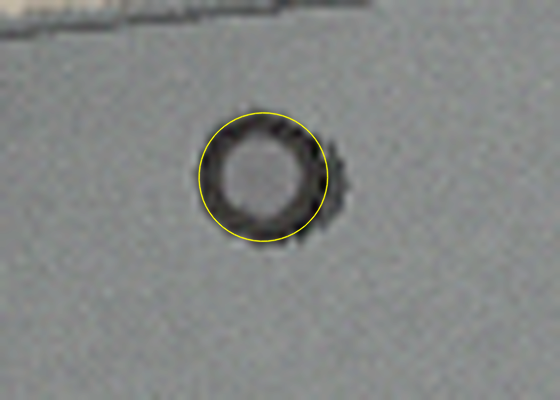

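View pics/g8s.png

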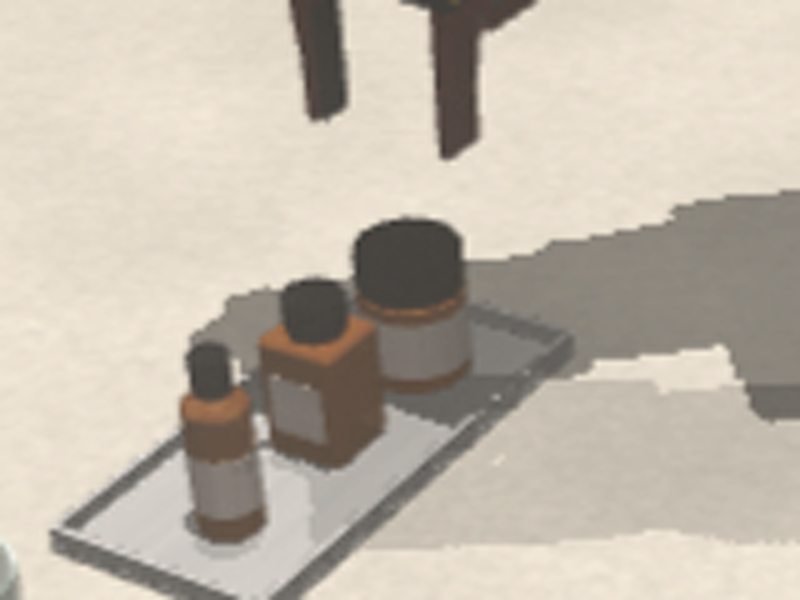

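All three containers stand upright on the tray, and the eyepiece is still at its original spot. I go to the eyepiece.

jog_arm(steps=[[[0.012, -0.018, 0, 0, 0, 0, -0.4], [0.0215, -0.0325, 0, 0, 0, 0, -0.4], [0.0215, -0.0325, 0, 0, 0, 0, -0.4], [0.0215, -0.0325, 0, 0, 0, 0, -0.4], [0.0215, -0.0325, 0, 0, 0, 0, -0.4], [0.0215, -0.0325, 0, 0, 0, 0, -0.4], [0.0215, -0.0325, 0, 0, 0, 0, -0.4], [0.0215, -0.0325, 0, 0, 0, 0, -0.4], [0.0215, -0.0325, 0, 0, 0, 0, -0.4], [0.0215, -0.0325, 0, 0, 0, 0, -0.4], [0.0215, -0.0325, 0, 0, 0, 0, -0.4], [0.012, -0.0195, 0, 0, 0, 0, -0.4], [0, 0, 0.02, 0, 0, 0, -0.4], [0, 0, 0.03, 0, 0, 0, -0.4], [0, 0, 0.02, 0, 0, 0, -0.4], [0, 0, 0, 0, 0, 0, -0.4], [0, 0, 0, 0, 0, 0, -0.4], [0, 0, 0, 0, 0, 0, -0.4]]])

```text
t: 21.27
ee_pos: [595.0, 45.3, 243.8]
orientation: [-3.139, -0.133, 0.001]
ft_force: [0.4, -0.8, -0.0]
width: 61.3
```

```bash
python3 go.py 595.8 45.2 42 4.85; python3 -c "
from workcell import ctrl
ctrl.get_image('top')";python3 go.py 595.8 45.2 42 4.85
```

```text
t 21.27 grasp [595.   45.3  80.8] yaw 4.84 tilt 0.03 w 61.3 F [ 0.4 -0.8 -0. ] joints [0.06 0.6  1.78 0.   0.76 1.54]
turn z -0.01
shift cur frame [ 0.8  0.1 38.8]  shift after turn [ 0.8  0.1 38.8]
t 21.32 grasp [595.5  45.2  81.5] yaw 4.84 tilt 0.05 w 61.4 F [-0.1  0.7  0.5] joints [0.06 0.6  1.78 0.   0.76 1.54]
turn z -0.01
shift cur frame [ 0.3  0.1 39.5]  shift after turn [ 0.3  0.1 39.5]
```

jog_arm(steps=[[[0, 0, 0.01, 0, 0, 0, -0.4], [0, 0, 0.018, 0, 0, 0, -0.4], [0, 0, 0.0115, 0, 0, 0, -0.4], [0, 0, 0, 0, 0, 0, -0.4], [0, 0, 0, 0, 0, 0, -0.4], [0, 0, 0, 0, 0, 0, -0.4]]])

```text
t: 21.82
ee_pos: [595.2, 45.4, 204.7]
orientation: [-3.139, -0.133, -0.001]
ft_force: [0.1, 0.1, -0.3]
width: 61.6
```

Run:
```python
from ov import *
from go import go
go(595.8,45,42,4.85)
for n in('scene',):
    cv2.imwrite(f'pics/{n}9.png',ctrl.get_image(n)[:,:,::-1])
overlay('pics/scene9.png','scene',[],(285,200,425,305),5.7,'pics/g9s.png',1.3)
go(595.8,45,42,4.85)
```

```text
t 21.82 grasp [595.3  45.4  41.7] yaw 4.85 tilt 0.03 w 61.6 F [ 0.1  0.1 -0.3] joints [0.06 0.67 1.79 0.   0.69 1.54]
turn z -0.0
shift cur frame [ 0.5  0.4 -0.3]  shift after turn [ 0.5  0.4 -0.3]
t 21.87 grasp [595.5  45.4  42. ] yaw 4.85 tilt 0.06 w 61.7 F [0.9 0.1 0.2] joints [0.06 0.66 1.79 0.   0.69 1.54]
turn z -0.0
shift cur frame [ 0.3  0.4 -0. ]  shift after turn [ 0.3  0.4 -0. ]
```

View pics/g9s.png

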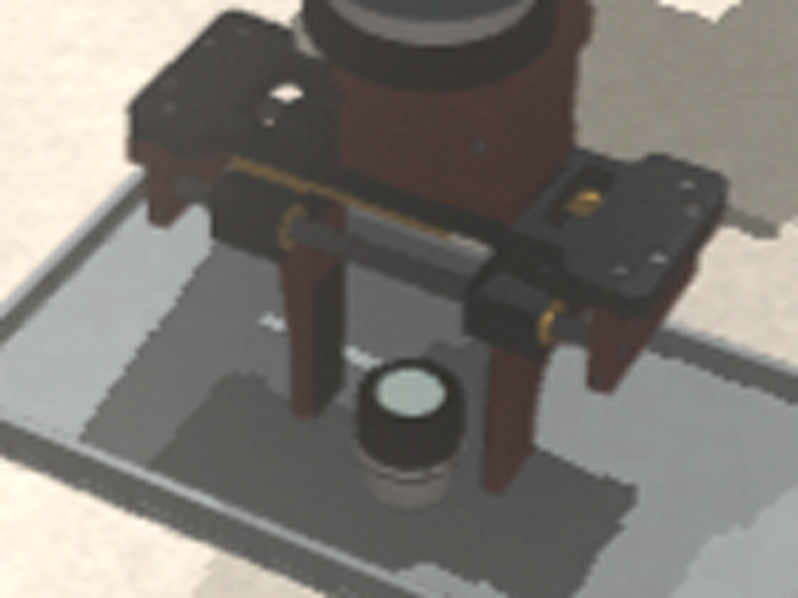

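The fingers straddle the eyepiece's black body, with tips about level with the steel foot's top. I'll close and lift.

jog_arm(steps=[[[0, 0, 0, 0, 0, 0, 1], [0, 0, 0, 0, 0, 0, 1], [0, 0, 0, 0, 0, 0, 1], [0, 0, 0, 0, 0, 0, 1], [0, 0, 0, 0, 0, 0, 1], [0, 0, 0, 0, 0, 0, 1], [0, 0, -0.01, 0, 0, 0, 1], [0, 0, -0.02, 0, 0, 0, 1], [0, 0, -0.02, 0, 0, 0, 1], [0, 0, -0.01, 0, 0, 0, 1], [0, 0, 0, 0, 0, 0, 1]]])

```text
t: 22.78
ee_pos: [595.8, 45.4, 267.0]
orientation: [-3.139, -0.133, -0.007]
ft_force: [0.2, 0.6, -0.4]
width: 35.8
```

```bash
python3 go.py 443.8 326.6 102 4.85
```

```text
t 22.78 grasp [596.6  45.5 104. ] yaw 4.85 tilt 0.26 w 35.8 F [ 0.2  0.6 -0.4] joints [0.06 0.57 1.77 0.   0.8  1.54]
turn z 0.0
shift cur frame [-128.5 -293.     1.3]  shift after turn [-128.5 -293.     2. ]
```

jog_arm(steps=[[[-0.0065, -0.0145, 0, 0, 0, 0, 1], [-0.0143, -0.033, 0, 0, 0, 0, 1], [-0.0143, -0.033, 0, 0, 0, 0, 1], [-0.0143, -0.033, 0, 0, 0, 0, 1], [-0.0143, -0.033, 0, 0, 0, 0, 1], [-0.0143, -0.033, 0, 0, 0, 0, 1], [-0.0143, -0.033, 0, 0, 0, 0, 1], [-0.0143, -0.033, 0, 0, 0, 0, 1], [-0.0143, -0.033, 0, 0, 0, 0, 1], [-0.0065, -0.0145, 0, 0, 0, 0, 1], [0, 0, 0.01, 0, 0, 0, 1], [0, 0, 0.01, 0, 0, 0, 1], [0, 0, 0, 0, 0, 0, 1], [0, 0, 0, 0, 0, 0, 1], [0, 0, 0, 0, 0, 0, 1]]])

```text
t: 24.03
ee_pos: [443.6, 325.5, 243.7]
orientation: [3.138, 0.13, -0.002]
ft_force: [0.1, -0.1, -0.3]
width: 35.4
```

Run:
```python
from ov import *
from go import go
go(443.8,326.6,43,4.85)
for n in('scene','top'):
    cv2.imwrite(f'pics/{n}10.png',ctrl.get_image(n)[:,:,::-1])
overlay('pics/scene10.png','scene',[],(450,210,590,315),5.7,'pics/g10s.png',1.3)
overlay('pics/top10.png','top',[],(150,270,230,350),7,'pics/g10t.png',1.6)
go(443.8,326.6,43,4.85)
```

```text
t 24.03 grasp [443.4 325.4  80.7] yaw 4.75 tilt 0.07 w 35.4 F [ 0.1 -0.1 -0.3] joints [ 0.61  0.55  1.89 -0.    0.7   2.1 ]
turn z -0.1
shift cur frame [ 0.5 -1.2 37.7]  shift after turn [ 0.5 -1.2 37.7]
t 24.13 grasp [443.8 325.8  81.3] yaw 4.76 tilt 0.01 w 35.4 F [-0.7  1.2 -1.7] joints [ 0.61  0.55  1.88 -0.    0.7   2.1 ]
turn z -0.09
shift cur frame [ 0.1 -0.8 38.3]  shift after turn [ 0.1 -0.8 38.3]
```

View pics/g10s.png

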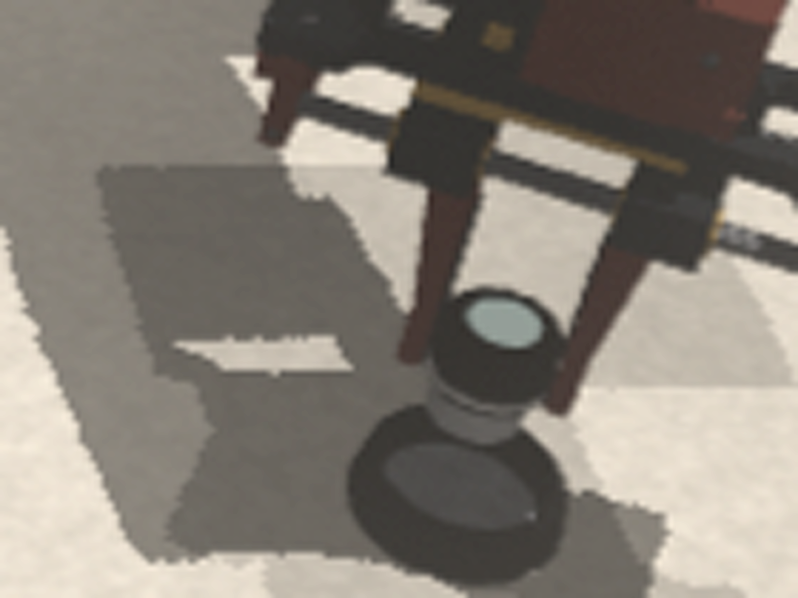

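View pics/g10t.png

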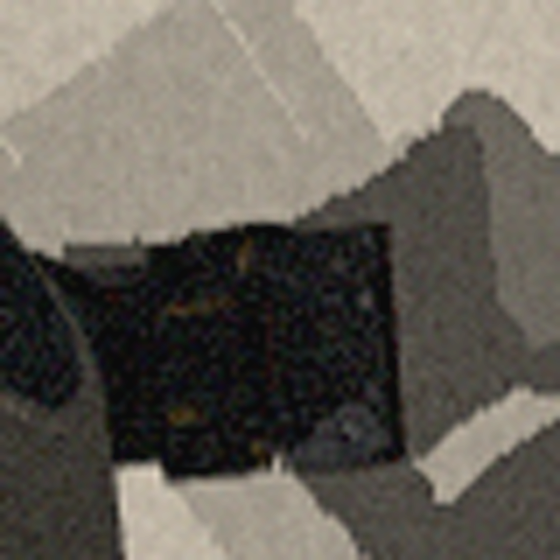

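Run:
```python
from ov import *
Y=(0,255,255);G=(0,255,0);M=(255,0,255)
e=(443.8,325.8);h=(443.8,326.6)
overlay('pics/scene10.png','scene',[(circ(*e,82,18),Y),(circ(*e,44,15),G),(circ(*h,20,32.5),Y),(circ(*h,6,26),G),(circ(*h,0,32.5),M)],(450,210,590,315),5.7,'pics/g10o.png',1.3)
```

```text
(no output)
```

View pics/g10o.png

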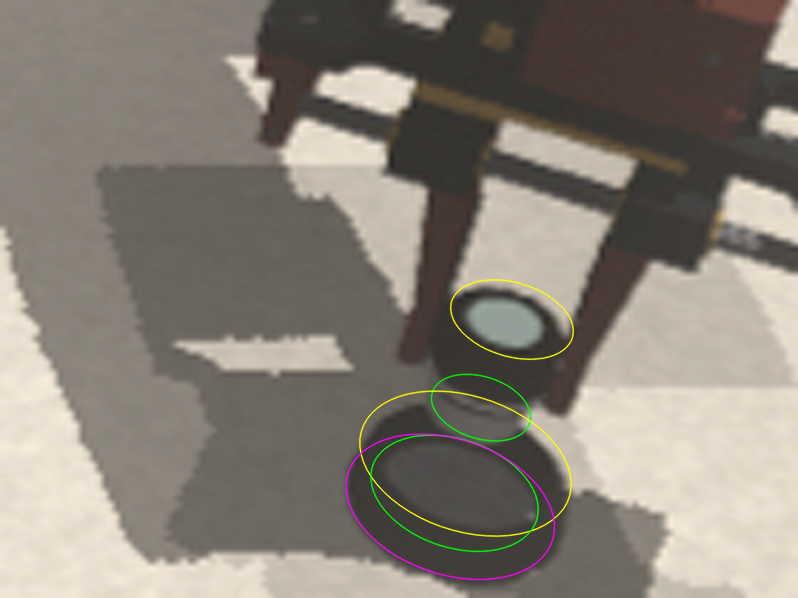

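The eyepiece hangs over the holder, with lateral error of 2 mm or less against about 11 mm of slack. I'll lower it.

jog_arm(steps=[[[0, -0.0015, 0.01, 0, 0, 0, 1], [0, 0, 0.015, 0, 0, 0, 1], [0, 0, 0.009, 0, 0, 0, 1], [0, 0, 0.003, 0, 0, 0, 1], [0, 0, 0, 0, 0, 0, 1], [0, 0, 0, 0, 0, 0, 1]]])

```text
t: 24.63
ee_pos: [443.2, 328.0, 207.2]
orientation: [3.139, 0.133, -0.0]
ft_force: [-0.4, 0.1, -0.6]
width: 35.1
```

Run:
```python
from ov import *
from go import go
go(443.8,326.6,43,4.85)
for n in('scene',):
    cv2.imwrite(f'pics/{n}11.png',ctrl.get_image(n)[:,:,::-1])
overlay('pics/scene11.png','scene',[],(450,210,590,315),5.7,'pics/g11s.png',1.3)
go(443.8,326.6,43,4.85)
```

```text
t 24.63 grasp [443.1 328.   44.2] yaw 4.84 tilt 0.01 w 35.1 F [-0.4  0.1 -0.6] joints [0.62 0.62 1.89 0.   0.63 2.1 ]
turn z -0.01
shift cur frame [0.5 1.5 1.2]  shift after turn [0.5 1.5 1.2]
t 24.68 grasp [443.3 328.2  44.5] yaw 4.85 tilt 0.02 w 35.8 F [ 0.1  0.  -0.2] joints [0.62 0.62 1.89 0.   0.63 2.1 ]
turn z -0.0
shift cur frame [0.4 1.6 1.5]  shift after turn [0.4 1.6 1.5]
```

View pics/g11s.png

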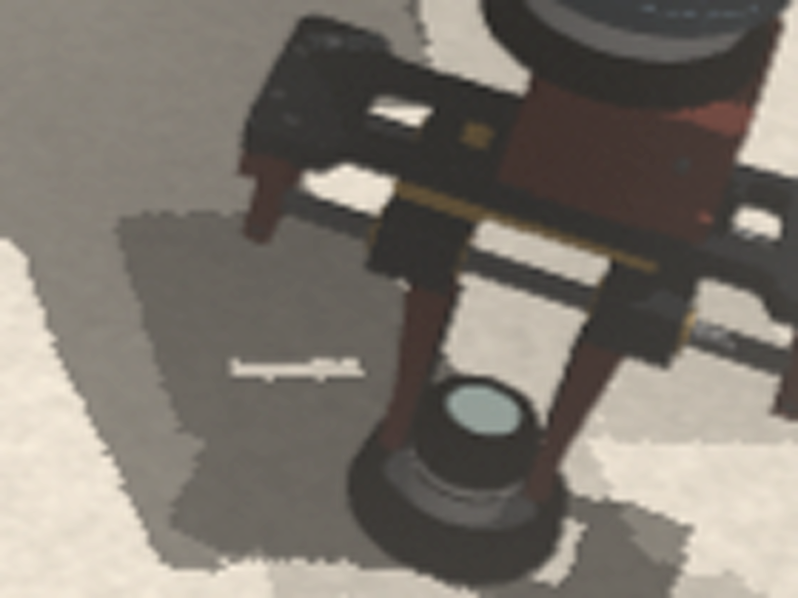

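The eyepiece is inside the ring, with its centre near (478,430) in the crop, roughly on the holder's axis. I lower it the last 1 mm or so while watching the force.

jog_arm(steps=[[[0, 0, 0.0008, 0, 0, 0, 1], [0, 0, 0, 0, 0, 0, 1], [0, 0, 0, 0, 0, 0, 1]]])

```text
t: 24.93
ee_pos: [443.2, 328.1, 206.8]
orientation: [-3.138, -0.133, -0.001]
ft_force: [-0.5, -0.4, -0.8]
width: 35.3
```

```bash
python3 go.py 443.8 326.6 43 4.85
```

```text
t 24.93 grasp [443.3 328.2  43.8] yaw 4.86 tilt 0.04 w 35.3 F [-0.5 -0.4 -0.8] joints [ 0.62  0.62  1.89 -0.    0.63  2.1 ]
turn z 0.01
shift cur frame [0.4 1.6 0.8]  shift after turn [0.4 1.6 0.8]
```

jog_arm(steps=[[[0, 0, 0.0007, 0, 0, 0, 1], [0, 0, 0, 0, 0, 0, 1], [0, 0, 0, 0, 0, 0, 0.1], [0, 0, 0, 0, 0, 0, -0.1], [0, 0, 0, 0, 0, 0, -0.4], [0, 0, 0, 0, 0, 0, -0.4], [0, 0, -0.01, 0, 0, 0, -0.4], [0, 0, -0.03, 0, 0, 0, -0.4], [0, 0, -0.04, 0, 0, 0, -0.8], [0, 0, -0.02, 0, 0, 0, -0.8], [0, 0, 0, 0, 0, 0, -0.8]]])

```text
t: 25.85
ee_pos: [444.4, 329.0, 311.1]
orientation: [-3.134, -0.133, -0.011]
ft_force: [0.3, -0.2, -0.0]
width: 77.2
```

Run:
```python
from ov import *
from go import go
for n in('scene','top'):
    cv2.imwrite(f'pics/{n}12.png',ctrl.get_image(n)[:,:,::-1])
overlay('pics/scene12.png','scene',[],(450,210,590,315),5.7,'pics/g12s.png',1.3)
go(387.5,-335.5,149,5.85)
```

```text
t 25.95 grasp [443.5 328.3 144.1] yaw 4.85 tilt 0.14 w 78.4 F [-0.3 -0.5 -0.1] joints [0.62 0.45 1.86 0.   0.83 2.1 ]
turn z -1.0
shift cur frame [-111.9  656.7   -6. ]  shift after turn [-123.4  654.7   -4.9]
```

View pics/g12s.png

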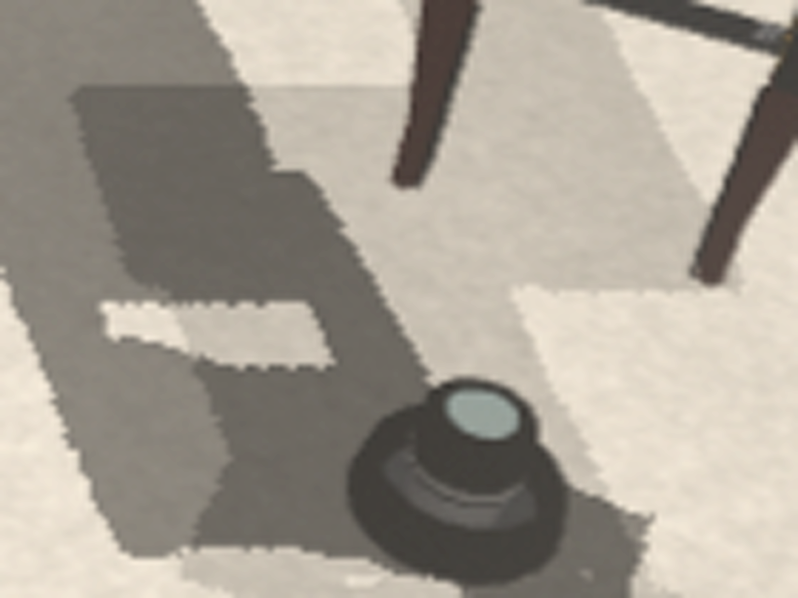

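The eyepiece stands upright in the holder. Now I return for the jar.

jog_arm(steps=[[[0, 0, 0, 0, 0, -1, -0.8], [-0.002, 0.013, 0, 0, 0, 0, -0.8], [-0.007, 0.037, 0, 0, 0, 0, -0.8], [-0.007, 0.037, 0, 0, 0, 0, -0.8], [-0.007, 0.037, 0, 0, 0, 0, -0.8], [-0.007, 0.037, 0, 0, 0, 0, -0.8], [-0.007, 0.037, 0, 0, 0, 0, -0.8], [-0.007, 0.037, 0, 0, 0, 0, -0.8], [-0.007, 0.037, 0, 0, 0, 0, -0.8], [-0.007, 0.037, 0, 0, 0, 0, -0.8], [-0.007, 0.037, 0, 0, 0, 0, -0.8], [-0.007, 0.037, 0, 0, 0, 0, -0.8], [-0.007, 0.037, 0, 0, 0, 0, -0.8], [-0.007, 0.037, 0, 0, 0, 0, -0.8], [-0.007, 0.037, 0, 0, 0, 0, -0.8], [-0.007, 0.037, 0, 0, 0, 0, -0.8], [-0.007, 0.037, 0, 0, 0, 0, -0.8], [-0.007, 0.037, 0, 0, 0, 0, -0.8], [-0.007, 0.037, 0, 0, 0, 0, -0.8], [-0.002, 0.013, 0, 0, 0, 0, -0.8]]])

```text
t: 27.62
ee_pos: [386.1, -340.0, 304.8]
orientation: [3.137, 0.156, -0.001]
ft_force: [0.9, -0.3, 0.1]
width: 78.6
```

jog_arm(steps=[[[0, 0, 0.02, 0, 0, 0, -0.8], [0, 0, 0.02, 0, 0, 0, -0.8], [0, 0, 0, 0, 0, 0, -0.8], [0, 0, 0, 0, 0, 0, -0.8], [0, 0, 0, 0, 0, 0, -0.8]]])

```text
t: 28.03
ee_pos: [387.3, -335.6, 265.8]
orientation: [-3.137, -0.161, 0.001]
ft_force: [0.6, -0.7, -0.4]
width: 79.1
```

Run:
```python
from ov import *
from go import go
go(387.4,-335.3,45.7,5.85)
for n in('scene',):
    cv2.imwrite(f'pics/{n}13.png',ctrl.get_image(n)[:,:,::-1])
overlay('pics/scene13.png','scene',[],(190,80,350,200),5,'pics/g13s.png',1.3)
go(387.4,-335.3,45.7,5.85)
```

```text
t 28.03 grasp [ 387.2 -335.5  102.8] yaw 5.88 tilt 0.07 w 79.1 F [ 0.6 -0.7 -0.4] joints [-0.74  0.48  1.96  0.    0.71  0.73]
turn z 0.03
shift cur frame [ 0.3 -0.1 57.1]  shift after turn [ 0.3 -0.2 57.1]
t 28.08 grasp [ 387.6 -335.8  103.3] yaw 5.88 tilt 0.01 w 78.7 F [0.2 0.7 0. ] joints [-0.74  0.47  1.96  0.    0.71  0.73]
turn z 0.03
shift cur frame [-0.1 -0.6 57.6]  shift after turn [-0.1 -0.5 57.6]
```

View pics/g13s.png

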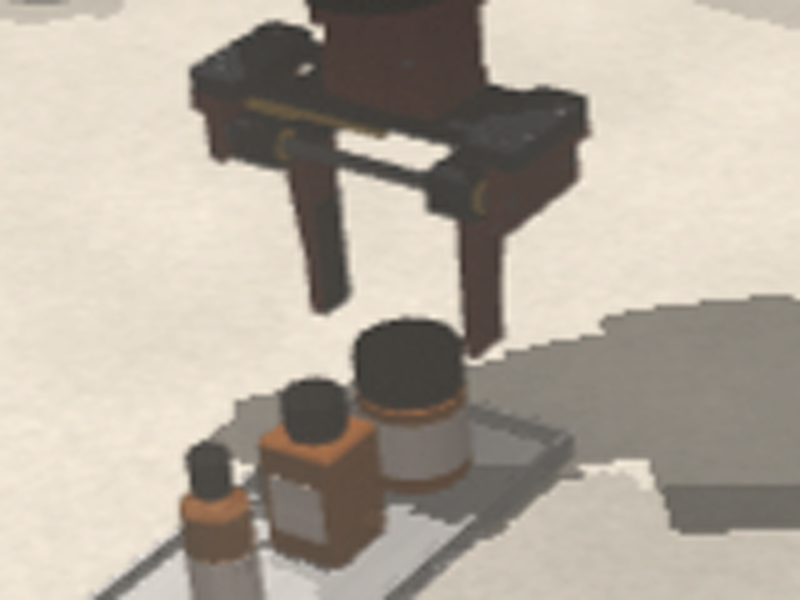

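The gripper is aligned over the jar. I'll descend, grip and lift.

jog_arm(steps=[[[0, 0, 0.015, 0, 0, 0, -0.8], [0, 0, 0.025, 0, 0, 0, -0.8], [0, 0, 0.012, 0, 0, 0, -0.8], [0, 0, 0.0053, 0, 0, 0, -0.8], [0, 0, 0, 0, 0, 0, -0.8], [0, 0, 0, 0, 0, 0, 1], [0, 0, 0, 0, 0, 0, 1], [0, 0, 0, 0, 0, 0, 1], [0, 0, 0, 0, 0, 0, 1], [0, 0, 0, 0, 0, 0, 1], [0, 0, 0, 0, 0, 0, 1]]])

```text
t: 29.0
ee_pos: [387.7, -336.3, 209.2]
orientation: [3.137, 0.16, 0.001]
ft_force: [-0.9, 0.1, 6.3]
width: 53.4
```

```bash
python3 go.py 387.4 -335.3 45.7 5.85
```

```text
t 29.00 grasp [ 387.8 -336.4   46.2] yaw 5.85 tilt 0.06 w 53.4 F [-0.9  0.1  6.3] joints [-0.74  0.58  1.97  0.    0.59  0.73]
turn z -0.0
shift cur frame [-0.3 -1.2  0.5]  shift after turn [-0.3 -1.2  0.5]
```

jog_arm(steps=[[[0, 0, -0.01, 0, 0, 0, 1], [0, 0, -0.02, 0, 0, 0, 1], [0, 0, -0.03, 0, 0, 0, 1], [0, 0, -0.025, 0, 0, 0, 1], [0, 0, -0.01, 0, 0, 1, 1], [0, 0, 0, 0, 0, 0, 1]]])

```text
t: 29.5
ee_pos: [388.0, -336.6, 306.0]
orientation: [3.135, 0.131, 0.006]
ft_force: [-0.6, -0.3, -1.6]
width: 53.8
```

```bash
python3 go.py 532.6 119.6 141 4.85;python3 -c "
from workcell import ctrl
ctrl.get_image('top')";python3 go.py 532.6 119.6 141 4.85
```

```text
t 29.50 grasp [ 388.6 -337.1  143. ] yaw 4.77 tilt 0.28 w 53.8 F [-0.6 -0.3 -1.6] joints [-0.74  0.41  1.94  0.    0.79  0.75]
turn z -0.08
shift cur frame [ 181.5 -443.2    1. ]  shift after turn [ 182.1 -442.9    2. ]
t 29.55 grasp [ 387.9 -336.4  141.4] yaw 4.83 tilt 0.14 w 53.6 F [-0.6 -0.1 -1.6] joints [-0.74  0.41  1.95 -0.    0.78  0.75]
turn z -0.02
shift cur frame [ 1.826e+02 -4.422e+02 -1.000e-01]  shift after turn [ 1.828e+02 -4.422e+02  4.000e-01]
```

jog_arm(steps=[[[0.0092, -0.023, 0, 0, 0, 0, 1], [0.0137, -0.033, 0, 0, 0, 0, 1], [0.0137, -0.033, 0, 0, 0, 0, 1], [0.0137, -0.033, 0, 0, 0, 0, 1], [0.0137, -0.033, 0, 0, 0, 0, 1], [0.0137, -0.033, 0, 0, 0, 0, 1], [0.0137, -0.033, 0, 0, 0, 0, 1], [0.0137, -0.033, 0, 0, 0, 0, 1], [0.0137, -0.033, 0, 0, 0, 0, 1], [0.0137, -0.033, 0, 0, 0, 0, 1], [0.0137, -0.033, 0, 0, 0, 0, 1], [0.0137, -0.033, 0, 0, 0, 0, 1], [0.0137, -0.033, 0, 0, 0, 0, 1], [0.006, -0.016, 0, 0, 0, 0, 1], [0.0032, -0.007, 0, 0, 0, 0, 1], [0, 0, 0.03, 0, 0, 0, 1], [0, 0, 0.03, 0, 0, 0, 1], [0, 0, 0.02, 0, 0, 0, 1], [0, 0, 0, 0, 0, 0, 1], [0, 0, 0, 0, 0, 0, 1]]])

```text
t: 31.22
ee_pos: [531.3, 119.0, 221.8]
orientation: [3.138, 0.132, -0.007]
ft_force: [-0.6, 0.3, -1.1]
width: 53.4
```

```bash
python3 go.py 532.6 119.6 47.1 4.85;python3 -c "
from workcell import ctrl
ctrl.get_image('top');ctrl.get_image('top')";python3 go.py 532.6 119.6 47.1 4.85
```

```text
t 31.22 grasp [530.5 118.8  58.8] yaw 4.81 tilt 0.27 w 53.4 F [-0.6  0.3 -1.1] joints [ 0.2   0.59  1.9  -0.    0.66  1.69]
turn z -0.04
shift cur frame [ 2.2 -0.6 11.7]  shift after turn [ 2.1 -0.6 11.7]
t 31.32 grasp [532.5 119.4  60.9] yaw 4.82 tilt 0.01 w 53.7 F [-0.9  0.4 -1.4] joints [ 0.2   0.58  1.9  -0.    0.66  1.69]
turn z -0.03
shift cur frame [ 0.1 -0.2 13.8]  shift after turn [ 0.1 -0.2 13.8]
```

jog_arm(steps=[[[0, 0, 0.008, 0, 0, 0, 1], [0, 0, 0.004, 0, 0, 0, 1], [0, 0, 0.0013, 0, 0, 0, 1], [0, 0, 0, 0, 0, 0, 1], [0, 0, 0, 0, 0, 0, 1]]])

```text
t: 31.73
ee_pos: [532.3, 119.8, 210.4]
orientation: [-3.139, -0.133, -0.001]
ft_force: [0.6, -0.2, -1.4]
width: 53.7
```

```bash
python3 go.py 532.6 119.6 47.1 4.85;python3 -c "
from workcell import ctrl
ctrl.get_image('top')";python3 go.py 532.6 119.6 47.1 4.85
```

```text
t 31.73 grasp [532.4 119.8  47.4] yaw 4.86 tilt 0.02 w 53.7 F [ 0.6 -0.2 -1.4] joints [0.2  0.61 1.9  0.   0.63 1.69]
turn z 0.01
shift cur frame [0.2 0.3 0.3]  shift after turn [0.2 0.3 0.3]
t 31.78 grasp [532.4 119.9  47.4] yaw 4.86 tilt 0.02 w 53.5 F [ 0.3 -0.1 -1.2] joints [0.2  0.61 1.9  0.   0.63 1.69]
turn z 0.01
shift cur frame [0.2 0.3 0.3]  shift after turn [0.2 0.3 0.3]
```

Good. Final 0.5 mm, then release and raise.

jog_arm(steps=[[[0, 0, 0.0005, 0, 0, 0, 1], [0, 0, 0, 0, 0, 0, 1], [0, 0, 0, 0, 0, 0, -0.4], [0, 0, 0, 0, 0, 0, -0.8], [0, 0, 0, 0, 0, 0, -0.8], [0, 0, 0, 0, 0, 0, -0.8], [0, 0, -0.015, 0, 0, 0, -0.8], [0, 0, -0.03, 0, 0, 0, -0.8], [0, 0, -0.035, 0, 0, 0, -0.8], [0, 0, -0.02, 0, 0, -1, -0.7], [0, 0, 0, 0, 0, 0, -0.7]]])

```text
t: 32.7
ee_pos: [533.8, 120.1, 313.9]
orientation: [-3.136, -0.162, -0.012]
ft_force: [1.1, -0.4, 0.5]
width: 74.9
```

```bash
python3 go.py 462 -328.8 147 5.85;python3 -c "
from workcell import ctrl
ctrl.get_image('top')";python3 go.py 462 -328.8 147 5.85
```

```text
t 32.70 grasp [535.  120.4 150.9] yaw 5.90 tilt 0.43 w 74.9 F [ 1.1 -0.4  0.5] joints [0.2  0.43 1.87 0.   0.83 1.67]
turn z 0.05
shift cur frame [-118.8  439.3    2.7]  shift after turn [-118.4  439.4    3.9]
t 32.75 grasp [533.8 120.1 148.8] yaw 5.85 tilt 0.28 w 74.7 F [ 0.4  0.3 -0.5] joints [0.2  0.44 1.87 0.   0.83 1.67]
turn z -0.0
shift cur frame [-117.2  439.3    1. ]  shift after turn [-117.2  439.3    1.8]
```

jog_arm(steps=[[[-0.004, 0.0157, 0, 0, 0, 0, -0.7], [-0.009, 0.034, 0, 0, 0, 0, -0.7], [-0.009, 0.034, 0, 0, 0, 0, -0.7], [-0.009, 0.034, 0, 0, 0, 0, -0.7], [-0.009, 0.034, 0, 0, 0, 0, -0.7], [-0.009, 0.034, 0, 0, 0, 0, -0.7], [-0.009, 0.034, 0, 0, 0, 0, -0.7], [-0.009, 0.034, 0, 0, 0, 0, -0.7], [-0.009, 0.034, 0, 0, 0, 0, -0.7], [-0.009, 0.034, 0, 0, 0, 0, -0.7], [-0.009, 0.034, 0, 0, 0, 0, -0.7], [-0.009, 0.034, 0, 0, 0, 0, -0.7], [-0.009, 0.034, 0, 0, 0, 0, -0.7], [-0.004, 0.0157, 0, 0, 0, 0, -0.7], [0, 0, 0.02, 0, 0, 0, -0.7], [0, 0, 0.02, 0, 0, 0, -0.7], [0, 0, 0, 0, 0, 0, -0.7], [0, 0, 0, 0, 0, 0, -0.7], [0, 0, 0, 0, 0, 0, -0.7]]])

```text
t: 34.33
ee_pos: [461.7, -328.9, 269.3]
orientation: [-3.137, -0.161, 0.001]
ft_force: [0.1, -0.1, -0.5]
width: 74.8
```

Run:
```python
from ov import *
from go import go
go(462,-328.8,44.5,5.85)
for n in('scene',):
    cv2.imwrite(f'pics/{n}14.png',ctrl.get_image(n)[:,:,::-1])
overlay('pics/scene14.png','scene',[],(190,80,350,200),5,'pics/g14s.png',1.3)
overlay('pics/scene14.png','scene',[],(300,200,460,320),5,'pics/g14c.png',1.3)
go(462,-328.8,44.5,5.85)
```

```text
t 34.33 grasp [ 461.5 -328.8  106.3] yaw 5.87 tilt 0.07 w 74.8 F [ 0.1 -0.1 -0.5] joints [-0.64  0.53  1.84 -0.    0.77  0.83]
turn z 0.02
shift cur frame [ 0.5  0.1 61.8]  shift after turn [ 0.5  0.1 61.8]
t 34.38 grasp [ 462. -329.  107.] yaw 5.88 tilt 0.01 w 74.7 F [-0.3 -0.6 -0.6] joints [-0.64  0.53  1.84 -0.    0.77  0.83]
turn z 0.03
shift cur frame [ 0.1 -0.2 62.5]  shift after turn [ 0.1 -0.2 62.5]
```

View pics/g14s.png

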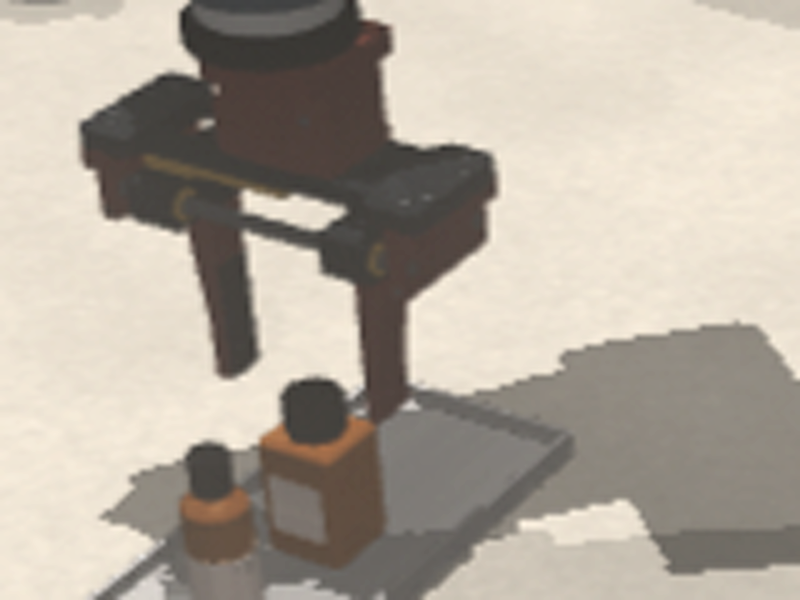

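View pics/g14c.png

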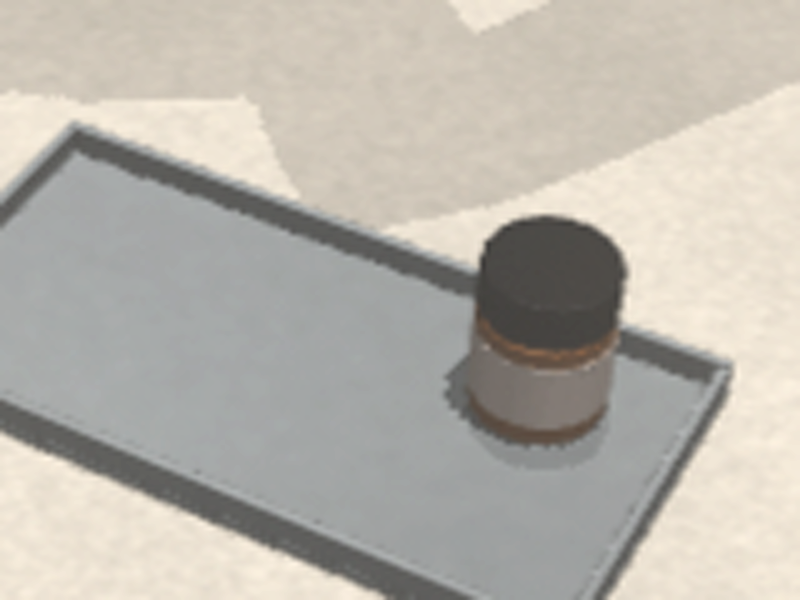

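The jar is back and upright in the caddy, and the gripper is aligned over the square bottle. I'll descend and grip.

jog_arm(steps=[[[0, 0, 0.015, 0, 0, 0, -0.7], [0, 0, 0.025, 0, 0, 0, -0.7], [0, 0, 0.015, 0, 0, 0, -0.7], [0, 0, 0.007, 0, 0, 0, -0.7], [0, 0, 0, 0, 0, 0, -0.7], [0, 0, 0, 0, 0, 0, 1], [0, 0, 0, 0, 0, 0, 1], [0, 0, 0, 0, 0, 0, 1], [0, 0, 0, 0, 0, 0, 1], [0, 0, 0, 0, 0, 0, 1], [0, 0, 0, 0, 0, 0, 1], [0, 0, 0, 0, 0, 0, 1]]])

```text
t: 35.38
ee_pos: [461.8, -329.3, 208.3]
orientation: [3.137, 0.16, 0.001]
ft_force: [-0.5, 0.1, 6.1]
width: 41.7
```

```bash
python3 go.py 462 -328.8 44.5 5.85
```

```text
t 35.38 grasp [ 461.9 -329.4   45.3] yaw 5.85 tilt 0.05 w 41.7 F [-0.5  0.1  6.1] joints [-0.64  0.63  1.85  0.    0.66  0.83]
turn z 0.0
shift cur frame [ 0.1 -0.5  0.8]  shift after turn [ 0.1 -0.5  0.8]
```

jog_arm(steps=[[[0, 0, -0.01, 0, 0, 0, 1], [0, 0, -0.02, 0, 0, 0, 1], [0, 0, -0.03, 0, 0, 0, 1], [0, 0, -0.025, 0, 0, 0, 1], [0, 0, -0.01, 0, 0, 1.5, 1], [0, 0, 0, 0, 0, 0, 1], [0, 0, 0, 0, 0, 0, 1]]])

```text
t: 35.97
ee_pos: [461.6, -329.1, 303.3]
orientation: [3.139, 0.12, 0.001]
ft_force: [0.6, 1.1, -1.2]
width: 41.9
```

```bash
python3 go.py 547.9 -58.8 140 4.35;python3 -c "
from workcell import ctrl
ctrl.get_image('top');ctrl.get_image('top')";python3 go.py 547.9 -58.8 140 4.35
```

```text
t 35.97 grasp [ 461.7 -329.2  140.3] yaw 4.38 tilt 0.07 w 41.9 F [ 0.6  1.1 -1.2] joints [-0.64  0.48  1.83  0.    0.84  0.85]
turn z 0.03
shift cur frame [ 1.066e+02 -2.630e+02  2.000e-01]  shift after turn [ 106.4 -263.1    0.3]
t 36.07 grasp [ 461.  -328.6  138.8] yaw 4.38 tilt 0.10 w 41.9 F [ 0.1  0.1 -0.6] joints [-0.64  0.48  1.83  0.    0.84  0.85]
turn z 0.03
shift cur frame [ 107.3 -262.4   -1.1]  shift after turn [ 107.1 -262.5   -1.2]
```

jog_arm(steps=[[[0.0059, -0.016, 0, 0, 0, 0, 1], [0.0135, -0.033, 0, 0, 0, 0, 1], [0.0135, -0.033, 0, 0, 0, 0, 1], [0.0135, -0.033, 0, 0, 0, 0, 1], [0.0135, -0.033, 0, 0, 0, 0, 1], [0.0135, -0.033, 0, 0, 0, 0, 1], [0.0135, -0.033, 0, 0, 0, 0, 1], [0.0135, -0.033, 0, 0, 0, 0, 1], [0.0059, -0.016, 0, 0, 0, 0, 1], [0, 0, 0.02, 0, 0, 0, 1], [0, 0, 0.03, 0, 0, 0, 1], [0, 0, 0.03, 0, 0, 0, 1], [0, 0, 0, 0, 0, 0, 1], [0, 0, 0, 0, 0, 0, 1], [0, 0, 0, 0, 0, 0, 1]]])

```text
t: 37.32
ee_pos: [547.9, -59.0, 222.9]
orientation: [-3.139, -0.119, 0.001]
ft_force: [0.3, 1.2, 0.1]
width: 41.8
```

```bash
python3 go.py 547.9 -58.8 46.3 4.35;python3 -c "
from workcell import ctrl
ctrl.get_image('top');ctrl.get_image('top')";python3 go.py 547.9 -58.8 46.3 4.35
```

```text
t 37.32 grasp [547.8 -58.9  59.9] yaw 4.35 tilt 0.03 w 41.8 F [0.3 1.2 0.1] joints [-0.13  0.59  1.89  0.    0.66  1.37]
turn z 0.0
shift cur frame [ 0.1 -0.1 13.6]  shift after turn [ 0.1 -0.1 13.6]
t 37.42 grasp [548.7 -59.1  61.1] yaw 4.34 tilt 0.13 w 41.9 F [-0.1 -0.3 -0.5] joints [-0.13  0.59  1.89  0.    0.66  1.37]
turn z -0.01
shift cur frame [-0.8 -0.4 14.8]  shift after turn [-0.8 -0.4 14.8]
```

jog_arm(steps=[[[0, 0, 0.008, 0, 0, 0, 1], [0, 0, 0.004, 0, 0, 0, 1], [0, 0, 0.0014, 0, 0, 0, 1], [0, 0, 0, 0, 0, 0, 1], [0, 0, 0, 0, 0, 0, 1], [0, 0, 0, 0, 0, 0, 1]]])

```text
t: 37.92
ee_pos: [547.7, -58.8, 209.3]
orientation: [3.139, 0.119, 0.0]
ft_force: [-0.6, 0.3, -0.2]
width: 41.8
```

```bash
python3 go.py 547.9 -58.8 46.3 4.35;python3 -c "
from workcell import ctrl
ctrl.get_image('top')";python3 go.py 547.9 -58.8 46.3 4.35
```

```text
t 37.92 grasp [547.7 -58.8  46.3] yaw 4.35 tilt 0.00 w 41.8 F [-0.6  0.3 -0.2] joints [-0.13  0.61  1.89  0.    0.64  1.37]
turn z 0.0
shift cur frame [ 0.2 -0.   0. ]  shift after turn [ 0.2 -0.   0. ]
t 37.97 grasp [547.7 -58.8  46.3] yaw 4.35 tilt 0.01 w 41.8 F [ 0.3  0.1 -0.7] joints [-0.13  0.61  1.89  0.    0.64  1.37]
turn z -0.0
shift cur frame [ 0.2 -0.   0. ]  shift after turn [ 0.2 -0.   0. ]
```

jog_arm(steps=[[[0, 0, 0.0003, 0, 0, 0, 1], [0, 0, 0, 0, 0, 0, 1], [0, 0, 0, 0, 0, 0, 0], [0, 0, 0, 0, 0, 0, -0.6], [0, 0, 0, 0, 0, 0, -0.6], [0, 0, 0, 0, 0, 0, -0.6], [0, 0, -0.015, 0, 0, 0, -0.6], [0, 0, -0.03, 0, 0, 0, -0.6], [0, 0, -0.035, 0, 0, 0, -0.4], [0, 0, -0.03, 0, 0, -1.5, -0.4], [0, 0, 0, 0, 0, 0, -0.4], [0, 0, 0, 0, 0, 0, -0.4]]])

```text
t: 38.97
ee_pos: [548.2, -58.9, 320.7]
orientation: [3.137, 0.16, 0.006]
ft_force: [-0.1, 0.0, -0.8]
width: 61.6
```

```bash
python3 go.py 537 -321 156 5.85;python3 -c "
from workcell import ctrl
ctrl.get_image('top');ctrl.get_image('top')";python3 go.py 537 -321 156 5.85
```

```text
t 38.97 grasp [548.9 -59.  157.7] yaw 5.84 tilt 0.23 w 61.6 F [-0.1  0.  -0.8] joints [-0.13  0.43  1.85 -0.    0.85  1.34]
turn z -0.01
shift cur frame [-38.5 259.4   1.8]  shift after turn [-38.5 259.4   1.7]
t 39.07 grasp [547.1 -58.8 155.3] yaw 5.84 tilt 0.06 w 61.3 F [-0.2 -0.6  0. ] joints [-0.13  0.43  1.86 -0.    0.85  1.34]
turn z -0.01
shift cur frame [-36.7 259.9  -0.7]  shift after turn [-36.7 259.8  -0.7]
```

jog_arm(steps=[[[-0.0018, 0.0143, 0, 0, 0, 0, -0.4], [-0.0048, 0.033, 0, 0, 0, 0, -0.4], [-0.0048, 0.033, 0, 0, 0, 0, -0.4], [-0.0048, 0.033, 0, 0, 0, 0, -0.4], [-0.0048, 0.033, 0, 0, 0, 0, -0.4], [-0.0048, 0.033, 0, 0, 0, 0, -0.4], [-0.0048, 0.033, 0, 0, 0, 0, -0.4], [-0.0048, 0.033, 0, 0, 0, 0, -0.4], [-0.0018, 0.0143, 0, 0, 0, 0, -0.4], [0, 0, 0.015, 0, 0, 0, -0.4], [0, 0, 0.015, 0, 0, 0, -0.4], [0, 0, 0, 0, 0, 0, -0.4], [0, 0, 0, 0, 0, 0, -0.4], [0, 0, 0, 0, 0, 0, -0.4]]])

```text
t: 40.23
ee_pos: [537.3, -320.3, 288.6]
orientation: [-3.137, -0.161, 0.001]
ft_force: [-0.2, 0.0, -0.1]
width: 61.4
```

Run:
```python
from ov import *
from go import go
go(537,-320.8,50,5.85)
for n in('scene','top'):
    cv2.imwrite(f'pics/{n}15.png',ctrl.get_image(n)[:,:,::-1])
overlay('pics/scene15.png','scene',[],(190,80,350,200),5,'pics/g15s.png',1.3)
from model import *
Y=(0,255,255);M=(255,0,255)
overlay('pics/top15.png','top',[(box(*sq,67,42,42),Y),(circ(*sq[:2],87,15),M),(circ(*jar,75,27),Y)],(255,225,395,305),5.7,'pics/g15t.png')
go(537,-320.8,50,5.85)
```

```text
t 40.23 grasp [ 537.1 -320.2  125.6] yaw 5.88 tilt 0.07 w 61.4 F [-0.2  0.  -0.1] joints [-0.56  0.57  1.7   0.    0.88  0.91]
turn z 0.03
shift cur frame [-0.1  0.6 75.6]  shift after turn [-0.2  0.6 75.6]
t 40.33 grasp [ 537.6 -320.6  126.5] yaw 5.89 tilt 0.04 w 61.5 F [ 0.1  0.3 -0.2] joints [-0.56  0.57  1.7   0.    0.88  0.91]
turn z 0.04
shift cur frame [-0.7  0.1 76.5]  shift after turn [-0.6  0.2 76.5]
```

View pics/g15s.png

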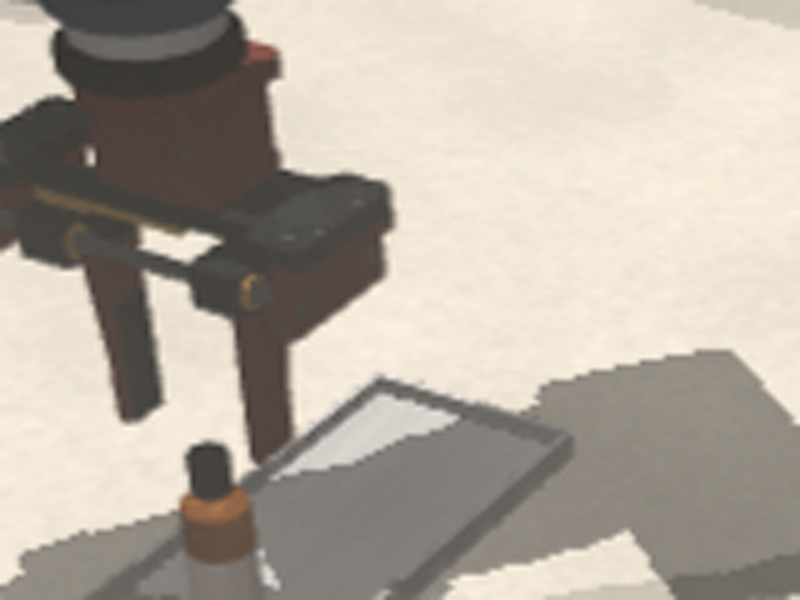

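View pics/g15t.png

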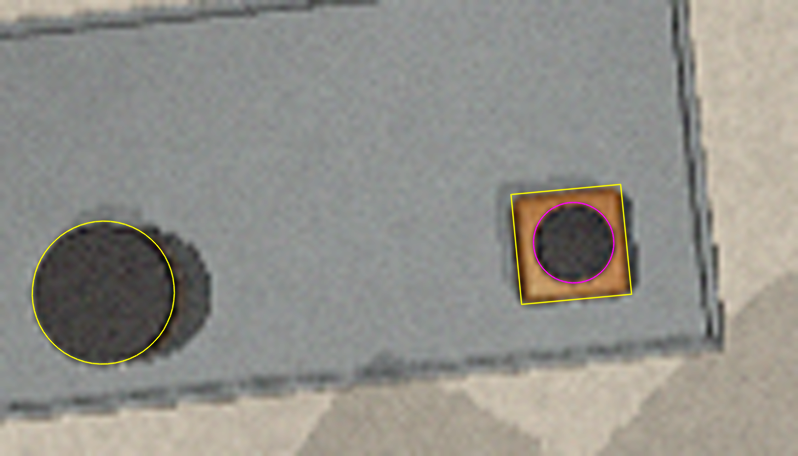

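The jar and square bottle sit within a pixel of their starting outlines. Now I pick up the tall bottle.

jog_arm(steps=[[[0, 0, 0.015, 0, 0, 0, -0.4], [0, 0, 0.025, 0, 0, 0, -0.4], [0, 0, 0.025, 0, 0, 0, -0.4], [0, 0, 0.011, 0, 0, 0, -0.4], [0, 0, 0, 0, 0, 0, -0.4], [0, 0, 0, 0, 0, 0, 1], [0, 0, 0, 0, 0, 0, 1], [0, 0, 0, 0, 0, 0, 1], [0, 0, 0, 0, 0, 0, 1], [0, 0, 0, 0, 0, 0, 1], [0, 0, 0, 0, 0, 0, 1], [0, 0, 0, 0, 0, 0, 1]]])

```text
t: 41.33
ee_pos: [537.5, -321.1, 213.9]
orientation: [3.137, 0.16, 0.002]
ft_force: [-0.6, 0.6, 6.5]
width: 31.6
```

```bash
python3 go.py 537 -321 50 5.85
```

```text
t 41.33 grasp [ 537.7 -321.2   50.9] yaw 5.85 tilt 0.09 w 31.6 F [-0.6  0.6  6.5] joints [-0.56  0.68  1.72  0.    0.74  0.91]
turn z -0.0
shift cur frame [-0.7 -0.3  0.9]  shift after turn [-0.7 -0.3  0.9]
```

jog_arm(steps=[[[0, 0, -0.01, 0, 0, 0, 1], [0, 0, -0.025, 0, 0, 0, 1], [0, 0, -0.03, 0, 0, 0, 1], [0, 0, -0.03, 0, 0, 0, 1], [0, 0, -0.02, 0, 0, 0, 1], [0, 0, -0.01, 0, 0, 1, 1], [0, 0, 0, 0, 0, 0, 1], [0, 0, 0, 0, 0, 0, 1], [0, 0, 0, 0, 0, 0, 1]]])

```text
t: 42.08
ee_pos: [536.6, -320.5, 336.5]
orientation: [-3.137, -0.133, 0.003]
ft_force: [0.2, -0.1, -0.9]
width: 31.6
```

```bash
python3 go.py 535 33 175 4.85;python3 -c "
from workcell import ctrl
ctrl.get_image('top')";python3 go.py 535 33 175 4.85
```

```text
t 42.08 grasp [ 536.2 -320.3  173.5] yaw 4.85 tilt 0.15 w 31.6 F [ 0.2 -0.1 -0.9] joints [-0.56  0.5   1.68 -0.    0.96  0.93]
turn z 0.0
shift cur frame [  28.7 -352.1   -1.1]  shift after turn [  28.6 -352.1   -1.5]
t 42.13 grasp [ 536.1 -320.3  173.2] yaw 4.85 tilt 0.18 w 31.5 F [-0.9  0.6 -1. ] joints [-0.56  0.5   1.68 -0.    0.96  0.93]
turn z 0.0
shift cur frame [  28.7 -352.1   -1.2]  shift after turn [  28.7 -352.1   -1.8]
```

jog_arm(steps=[[[0.0012, -0.0112, 0, 0, 0, 0, 1], [0.0026, -0.033, 0, 0, 0, 0, 1], [0.0026, -0.033, 0, 0, 0, 0, 1], [0.0026, -0.033, 0, 0, 0, 0, 1], [0.0026, -0.033, 0, 0, 0, 0, 1], [0.0026, -0.033, 0, 0, 0, 0, 1], [0.0026, -0.033, 0, 0, 0, 0, 1], [0.0026, -0.033, 0, 0, 0, 0, 1], [0.0026, -0.033, 0, 0, 0, 0, 1], [0.0026, -0.033, 0, 0, 0, 0, 1], [0.0026, -0.033, 0, 0, 0, 0, 1], [0.0012, -0.0112, 0, 0, 0, 0, 1], [0, 0, 0.02, 0, 0, 0, 1], [0, 0, 0.03, 0, 0, 0, 1], [0, 0, 0.03, 0, 0, 0, 1], [0, 0, 0.02, 0, 0, 0, 1], [0, 0, 0, 0, 0, 0, 1], [0, 0, 0, 0, 0, 0, 1], [0, 0, 0, 0, 0, 0, 1]]])

```text
t: 43.72
ee_pos: [536.0, 32.6, 238.6]
orientation: [3.139, 0.133, 0.001]
ft_force: [0.7, 0.7, 0.0]
width: 31.4
```

Run:
```python
from ov import *
from go import go
go(535.2,33,51.8,4.85)
for n in('scene',):
    cv2.imwrite(f'pics/{n}16.png',ctrl.get_image(n)[:,:,::-1])
overlay('pics/scene16.png','scene',[],(290,140,450,300),4,'pics/g16s.png',1.3)
go(535.2,33,51.8,4.85)
```

```text
t 43.72 grasp [536.   32.6  75.6] yaw 4.85 tilt 0.02 w 31.4 F [0.7 0.7 0. ] joints [ 0.04  0.55  1.92 -0.    0.68  1.52]
turn z -0.0
shift cur frame [-0.8 -0.5 23.8]  shift after turn [-0.8 -0.5 23.8]
t 43.77 grasp [536.5  32.6  76.1] yaw 4.85 tilt 0.10 w 31.3 F [ 0.9  0.7 -1.1] joints [ 0.04  0.55  1.92 -0.    0.68  1.52]
turn z -0.0
shift cur frame [-1.3 -0.5 24.3]  shift after turn [-1.3 -0.5 24.3]
```

View pics/g16s.png

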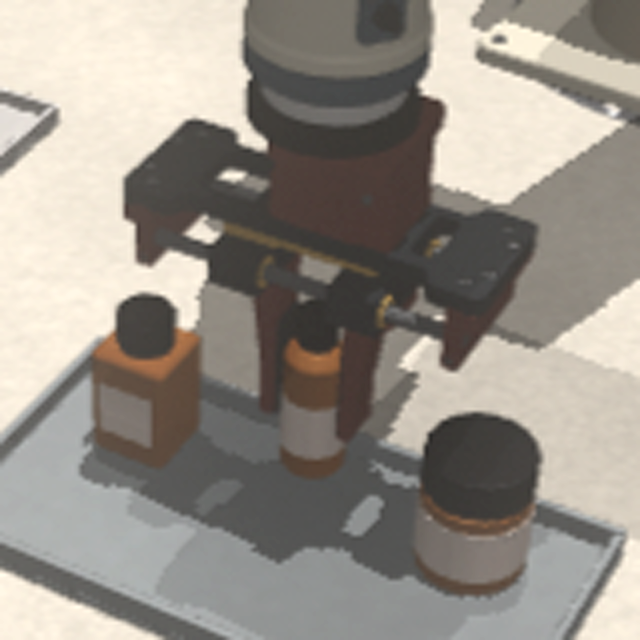

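jog_arm(steps=[[[-0.0007, -0.0004, 0.01, 0, 0, 0, 1], [0, 0, 0.008, 0, 0, 0, 1], [0, 0, 0.004, 0, 0, 0, 1], [0, 0, 0.0015, 0, 0, 0, 1], [0, 0, 0, 0, 0, 0, 1], [0, 0, 0, 0, 0, 0, 1], [0, 0, 0, 0, 0, 0, 1]]])

```text
t: 44.35
ee_pos: [534.8, 33.1, 214.9]
orientation: [-3.139, -0.133, 0.001]
ft_force: [-2.0, 1.0, 5.3]
width: 31.6
```

```bash
python3 go.py 535.2 33 51.8 4.85;python3 -c "
from workcell import ctrl
ctrl.get_image('top')";python3 go.py 535.2 33 51.8 4.85
```

```text
t 44.35 grasp [534.8  33.1  51.9] yaw 4.85 tilt 0.02 w 31.6 F [-2.   1.   5.3] joints [0.04 0.59 1.92 0.   0.63 1.53]
turn z 0.0
shift cur frame [0.4 0.2 0.1]  shift after turn [0.4 0.2 0.1]
t 44.40 grasp [534.7  33.1  51.8] yaw 4.85 tilt 0.02 w 31.4 F [-1.5  1.2  7.1] joints [0.04 0.59 1.92 0.   0.63 1.53]
turn z -0.0
shift cur frame [0.4 0.1 0. ]  shift after turn [0.4 0.1 0. ]
```

The force shows the foot resting on the floor (about 6 N). I'll release, rise and move aside.

jog_arm(steps=[[[0, 0, 0, 0, 0, 0, 0], [0, 0, 0, 0, 0, 0, -0.4], [0, 0, 0, 0, 0, 0, -0.4], [0, 0, 0, 0, 0, 0, -0.4], [0, 0, -0.015, 0, 0, 0, -0.4], [0, 0, -0.03, 0, 0, 0, -0.4], [0, 0, -0.035, 0, 0, 0, -0.4], [0, 0, -0.035, 0, 0, 0, -0.4], [0, 0, -0.035, 0, 0, 0, -0.4], [0, 0, -0.03, 0, 0, 0, -0.4], [0, 0.02, 0, 0, 0, 0, -0.4], [0, 0.035, 0, 0, 0, 0, -0.4], [0, 0.035, 0, 0, 0, 0, -0.4], [0, 0.035, 0, 0, 0, 0, -0.4], [0, 0.035, 0, 0, 0, 0, -0.4], [0, 0.035, 0, 0, 0, 0, -0.4], [0, 0.035, 0, 0, 0, 0, -0.4], [0, 0.035, 0, 0, 0, 0, -0.4], [0, 0.035, 0, 0, 0, 0, -0.4], [0, 0.02, 0, 0, 0, 0, -0.4]]])

```text
t: 46.07
ee_pos: [561.8, -289.1, 394.3]
orientation: [3.138, 0.13, 0.001]
ft_force: [-0.1, 0.9, -0.6]
width: 61.4
```

jog_arm(steps=[[[0, 0, 0, 0, 0, 0, -0.4], [0, 0, 0, 0, 0, 0, -0.4], [0, 0, 0, 0, 0, 0, -0.4]]])

```text
t: 46.32
ee_pos: [561.7, -285.2, 394.0]
orientation: [-3.138, -0.133, 0.001]
ft_force: [-0.7, -0.0, 0.0]
width: 61.2
```

Run:
```python
from ov import *
from model import *
for n in('scene','top'):
    cv2.imwrite(f'pics/{n}17.png',ctrl.get_image(n)[:,:,::-1])
Y=(0,255,255);M=(255,0,255)
overlay('pics/top17.png','top',[(box(*sq,67,42,42),Y),(circ(*sq[:2],87,15),M),(circ(*jar,75,27),Y),(circ(*tall,71,16),Y),(circ(*tall,97,10),M)],(255,225,395,305),5.7,'pics/g17t.png')
a=cv2.imread('pics/scene0.png');b=cv2.imread('pics/scene17.png')
x0,y0,x1,y1=265,205,455,330
cv2.imwrite('pics/cmp.png',cv2.resize(np.vstack([a[y0:y1,x0:x1],b[y0:y1,x0:x1]]),None,fx=2.3,fy=2.3,interpolation=cv2.INTER_CUBIC))
# bystanders: shift between first and last scene pictures
g=lambda i:cv2.cvtColor(i,cv2.COLOR_BGR2GRAY).astype(np.float32)
at=cv2.imread('pics/top0.png');bt=cv2.imread('pics/top17.png')
for nm,A,B,(x,y,X,Yy) in [('beaker',a,b,(155,200,205,260)),('box',a,b,(415,345,510,430)),('timer',a,b,(265,312,327,365)),('caddyrow',a,b,(300,205,432,300)),('holder-top',at,bt,(165,295,210,340)),('box-top',at,bt,(160,175,225,232)),('timer-top',at,bt,(285,150,340,195)),('beaker-top',at,bt,(440,170,495,215)),('row-top',at,bt,(258,258,372,294))]:
    print(nm,np.round(cv2.phaseCorrelate(g(A)[y:Yy,x:X],g(B)[y:Yy,x:X],cv2.createHanningWindow((X-x,Yy-y),cv2.CV_32F)),2))
print(ctrl.get_obs()['t'])
```

```text
Traceback (most recent call last):
ValueError: setting an array element with a sequence. The requested array has an inhomogeneous shape after 1 dimensions. The detected shape was (2,) + inhomogeneous part.
```

View pics/g17t.png

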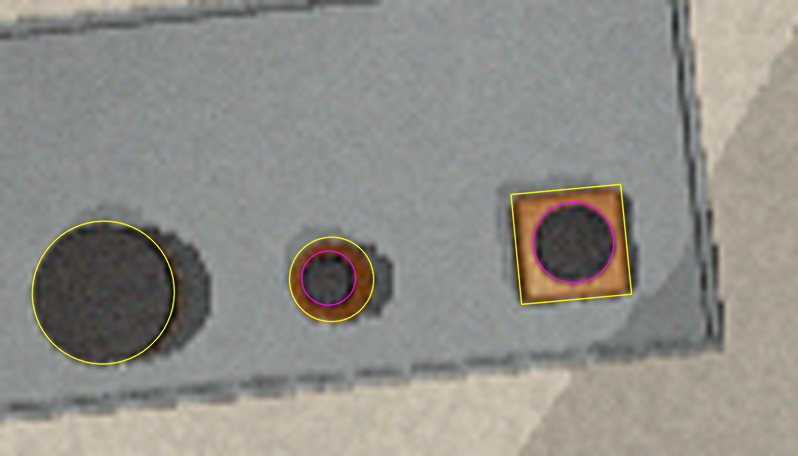

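View pics/scene17.png

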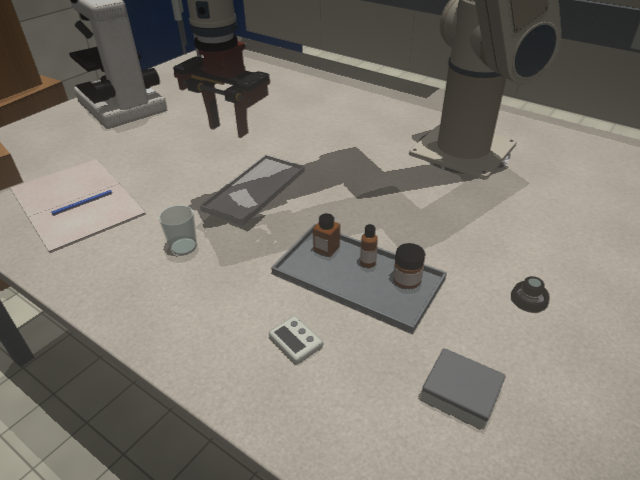

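View pics/cmp.png

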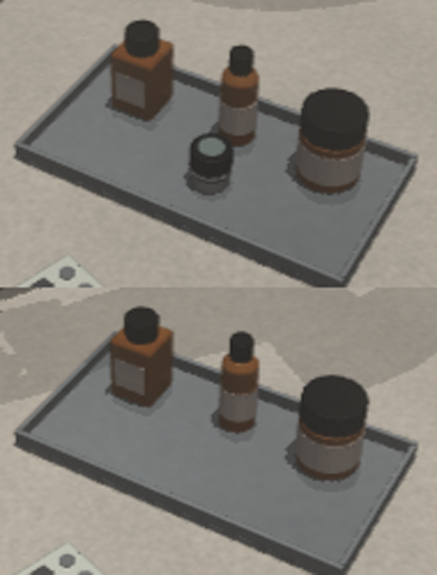

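All three containers are upright on their starting outlines. The eyepiece stands in the holder near (531,293), and the beaker, box and timer look unmoved. I run one numeric comparison on the saved pictures, then hand in.

Run:
```python
from h import *
g=lambda f:cv2.cvtColor(cv2.imread(f),cv2.COLOR_BGR2GRAY).astype(np.float32)
S=g('pics/scene0.png'),g('pics/scene17.png');T=g('pics/top0.png'),g('pics/top17.png')
def f(n,I,x,y,X,Y):
    (dx,dy),r=cv2.phaseCorrelate(I[0][y:Y,x:X],I[1][y:Y,x:X],cv2.createHanningWindow((X-x,Y-y),cv2.CV_32F));print(n,round(dx,2),round(dy,2),round(r,2))
f('beaker',S,155,200,205,260);f('box',S,415,345,510,430);f('timer',S,265,312,327,365)
f('beaker-top',T,440,170,495,215);f('box-top',T,160,175,225,232);f('timer-top',T,285,150,340,195);f('row-top',T,258,258,372,294)
f('sq',S,308,212,345,258);f('jar',S,390,240,430,295);f('tall',S,358,222,382,262)
f('sqT',T,340,253,370,282);f('jarT',T,258,260,292,296);f('tallT',T,302,263,324,285)
print(ctrl.get_obs()['t'],ctrl.close_job())
```

```text
beaker -0.05 0.13 0.91
box -0.01 0.03 0.99
timer -0.02 -0.01 1.0
beaker-top 0.01 0.45 0.96
box-top -0.04 -0.01 0.96
timer-top 0.05 0.55 0.96
row-top 0.26 0.22 0.97
sq -0.07 -0.26 0.98
jar -0.1 -0.28 0.95
tall 0.1 -0.17 1.02
sqT 0.2 0.16 1.02
jarT 0.28 0.03 0.96
tallT 0.19 0.21 0.97
the job is handed in; nothing more can be done
46.4167 None
```

The job is done and handed in at 46.4 s of the 144 s allowed. I moved the tall bottle, square bottle and jar onto the tray, and stood the eyepiece in the black holder. Then I put the jar, square bottle and tall bottle back, in that order, each on its own starting spot.

- **Containers:** comparing the first and last pictures, each one is within about 0.3 px of where it began, roughly 0.6 mm. All three are upright in the last picture.
- **Eyepiece:** it stands upright inside the holder ring.
- **Bystanders:** the scene camera shows no shift of the beaker, slide box or timer beyond about 0.1 px. In the top camera the timer and beaker read about 0.5 px; since the scene camera does not show it and the arm never went near them, I take that as noise or changed shadows.
- **Disagreements:** the two cameras differ from each other by about 2 px. I trusted the top camera because it agreed with the gripper and with the grasps. Force readings stayed at or below about 7 N at the checks I made.

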